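Load a foam-board blank under the trimmer's clamp bar

TASK

Get the white foam-board blank ready for trimming: with the fingertips, slide it flat along the trimmer's bed, under the clamp bar and the rail, until it sits square against the side fence and home against the back gauge; do not lift or tip it, and do not shift the gauge from its setting. Then press the blue pad of the clamp bar down so that the bar clamps the board, and finish while still holding it down firmly. Leave the tools and materials lying around where they are.

Things in the scene. Friction and masses are not known exactly. Their poses are not given: they have to be found in the camera images.
- trimmer: Board trimmer fixed on the bench: dark bed 420 mm (x) by 400 mm (y) with a pale grid. Origin: centre of its underside, at bench height; bed top 22 mm higher. x is the feed direction (away from the robot, turned up to 0.2 rad), y points left to the fence, z up. Clamp bar, then guide rail, cross the bed along y between black housings at y +-173 to 199, x 30 to 116 mm, top 68 mm above the bench.
- carriage_top (a point): Top centre of the yellow cutter carriage, which stays parked at the right end of the guide rail (trimmer frame x 92, y -142 mm); 81 mm above the bench, the highest point of the trimmer. It is 46 by 52 mm. The rail under it runs along y at x 79 to 105 mm, underside 16 mm over the bed, top 60 mm above the bench.
- fence_face (a point): Point on the side fence's face that the board is to touch: x -50, y +120 mm in the trimmer's frame, 4 mm above the bed; axes as the trimmer's. The fence is a fixed aluminium rule with black ticks, 18 mm wide, 8 mm high, along the trimmer's x from -210 to +110 mm; the board lies on its -y side.
- stop_face (a point): Point on the back gauge's face that the board's leading edge is to touch: y +45 mm in the trimmer's frame, 5 mm above the bed; axes as the trimmer's. The gauge is an aluminium bar 290 mm long (y), 20 mm thick, 14 mm high, with two black thumbscrews, across the bed beyond the rail; its face looks to -x and is set at x 118 to 146 mm. Friction of about 30 N holds it there.
- board: Loose white foam board, 160 (x) by 150 (y) by 10 mm, 40 to 80 g. Origin: centre of its underside. Starts flat on the bed, on the robot's side of the clamp bar, clear of bar and fence, turned up to 0.15 rad to the trimmer. Home: +x edge on the gauge, +y edge on the fence, so its origin is 80 mm to -x of stop_face and 75 mm to -y of fence_face, and 50 mm or more still stick out before the bar.
- clamp_bar: Sprung aluminium clamp bar, 24 mm wide, 344 mm long along the trimmer's y, centre line at x +50 mm in the trimmer's frame. Origin: centre of its underside, 13 mm above the bed at rest (3 mm of headroom over the board). It only moves straight down, up to 11 mm, and springs back. Springs: 1.5 N to start, 2.6 N where it meets the board; further force goes to the board.
- press_pad (a point): Centre of the top of the blue pad on the clamp bar, 22.5 mm above the bar's underside (57.5 mm above the bench at rest). The pad is 170 mm long along the trimmer's y and 22 mm wide. Axes as the trimmer's.
- knife: Yellow snap-off knife, 115 x 18 x 12 mm (blade 27 mm more), lying lengthwise on the right part of the bed. Origin: centre of its underside. Leave alone.
- eraser: White eraser in a blue sleeve, 45 x 22 x 13 mm, lying on the left edge of the bed outside the fence. Origin: centre of its underside. Leave alone.
- glue: Orange glue stick, 27 mm across, 66 mm tall, standing on the bed's left edge outside the fence. Origin: centre of its underside. Leave alone.
- tape: Roll of tan tape lying flat on the bench to the right of the trimmer, 90 mm across, 19 mm high. Origin: centre of its underside. Leave alone.
- scissors: Scissors with orange handles lying on the bench to the left, nearer the robot, 195 mm long, 12 mm high. Origin: near the pivot, at the underside. Leave alone.
- dividers: Steel dividers lying half open on the bench to the left of the trimmer, 245 mm long, 9 mm high. Origin: at the pivot, underside. Leave alone.
- paste: Jar of paste with a red cap, 56 mm across, 100 mm tall, standing on the bench to the right of the trimmer. Origin: centre of its underside. Leave alone.

How it is judged:
By the outcome, as a careful person would: the job done as asked, in the order asked, and still so for the second after the job is handed in, while the arm keeps its last pose, push and grip.
It also fails if it takes over 59 s, if anything falls off the work surface, if the arm or the gripper's body presses on something with over 40 N, if the wrist force passes 120 N, or if a joint passes its speed limit or range.

ROBOT

A 6-joint arm with a two-finger parallel gripper is mounted at the origin on the work surface. World frame = base frame: x ahead of the robot, y to its left, z up, the work surface at z = 0. Lengths are in mm, angles in degrees, forces in N, time in s.
With the tool pointing down it reaches from about 275 to 825 mm from the base axis. Payload 5.2 kg.
Tool frame: the origin (TCP) lies between the finger pads; the fingertips stand 11 mm ahead of it and the grasp point (between the pads) lies 8 mm behind it; z points along the fingers, y is the line along which they close (so a half turn about z gives the same grasp; the last joint's range is limited). The gripper opens to 93 mm and grips with 3 to 60 N. Pads are 15 mm wide; open, the fingers measure 128 mm over their backs; the gripper's body (75 mm by 188 mm) begins 65 mm behind the grasp point.
Start: joints at [-81.005, 14.817, 87.949, -0, 77.235, -11.62], TCP at [193.669, -514.779, 204.653] pointing down, gripper open.
Joint ranges: [-179.93, 179.93], [-52.35, 119.4], [10.71, 147.94], [-69.91, 249.91], [12.55, 155.21], [-178.61, 178.61]. Speed limits (degrees/s): [147.25, 147.25, 180, 180, 180, 180].

INTERFACE

Orientations are given as a 3x3 rotation matrix whose columns are the frame's x, y, z axes.
In Python, from workcell import ctrl, get_image gives the robot as it stands.
- The arm moves only by the tool arm_command, never from a script. Its argument "increments" is a list of rows, each a list of 7 numbers: the shift along the tool's x, y, z in mm, then the turn, a rotation vector about the tool's x, y, z in degrees, then the finger opening in mm, from 0 to 93. In form: [[dx, dy, dz, wx, wy, wz, claw], ...]. A call has 1 to 5 rows; each row shifts and turns the commanded pose from where the row before left it, along the tool's axes as they then stand; what a row does not reach is not made up. A row lasts 1/12 s, in which the tool goes at most 41.7 mm and 7.16 degrees, less where a joint would pass 70% of its speed; a pose out of reach is approached as far as the arm can. A call is refused whole if a number of a shift passes 41.7 or a number of a turn 7.16, either way. A call with a gripper value outside its range is refused whole. The fingers move at their own pace and stop on an object; "force" is the grip in N (left out, the last holds). Time passes only in rows, so rows that do not move let the fingers close. It gives the time, the measured TCP pose, the force, the opening and the grip force at its end, in the units of the state.
- ctrl.read_state(): the state, without advancing time (a new reading comes with each control period).
- get_image(name): name is "side" or "top"; returns a dict with "color" (420x560x3 uint8, red, green, blue), "fx", "fy", "cx", "cy" (pixels), "position" and "orientation" of the camera in the world. Camera axes: x right, y down, z forward; pixel columns grow to the right and rows downward; lengths in mm; the calibration is good to about 2 mm. A picture is of the moment at which its call begins. There is no depth.
- ctrl.hand_in(): hands the job in; it is judged then, once.
The state is a dict: "clock": time; "joints": joint angles; "joint_velocities": joint speeds; "tau": joint torques, N m; "tcp_pos": TCP position; "orientation": TCP orientation; "ft_force": force on the tool from outside, world axes, zero at the start; "wrist_torque": the same for the moment, N m; "grip_width": finger opening in mm; "gripper_force": force on a finger pad.
Only numpy, scipy, OpenCV 4.12 (cv2) and the standard library are available. Lean on these libraries where they do the work, as an engineer would, in place of code of your own. Each camera call takes 0.05 s, during which the arm holds its last target. There are 200 camera calls.

## Working session

There is one attempt and no reset: what is moved stays moved. The work goes in short steps, Python scripts to look and compute and a tool call to move; the robot and the scene stay as the last step left them, time stands still between calls to the robot, and variables do not carry over. Pictures are saved under pics/ and viewed, at most 10 in all, crops included, and the job is handed in when it is done.

Besides the shell and the picture viewer there is one more tool, called by a JSON object that holds its "api" and its "payload", one argument or row to a line. arm_command: Moves the arm, as the interface text tells. Its arguments: {"type":"object","properties":{"increments":{"type":"array"},"force":{"type":"number"}},"required":["increments"]}

```bash
mkdir -p pics; cat > h.py <<'E'
import numpy as np, cv2
from workcell import ctrl, get_image
def save(n,f):
    im=get_image(n); cv2.imwrite('pics/'+f,im['color'][:,:,::-1]); np.save('pics/'+f+'.npy',im,allow_pickle=True); return im
def plane(im,uv,z):
    R=np.array(im['orientation']);p=np.array(im['position'])
    uv=np.atleast_2d(uv).astype(float)
    d=np.c_[(uv[:,0]-im['cx'])/im['fx'],(uv[:,1]-im['cy'])/im['fy'],np.ones(len(uv))]@R.T
    return p+d*((z-p[2])/d[:,2])[:,None]
def proj(im,P):
    R=np.array(im['orientation']);p=np.array(im['position'])
    q=(np.atleast_2d(P)-p)@R
    return np.c_[q[:,0]/q[:,2]*im['fx']+im['cx'],q[:,1]/q[:,2]*im['fy']+im['cy']]
def tri(i1,u1,i2,u2):
    A=[];b=[]
    for im,u in((i1,u1),(i2,u2)):
        R=np.array(im['orientation']);p=np.array(im['position'])
        d=R@np.array([(u[0]-im['cx'])/im['fx'],(u[1]-im['cy'])/im['fy'],1]);d/=np.linalg.norm(d)
        M=np.eye(3)-np.outer(d,d);A.append(M);b.append(M@p)
    return np.linalg.solve(sum(A),sum(b))
def load(f): return np.load('pics/'+f+'.npy',allow_pickle=True).item()
E
python3 -c "
from h import *
for n in('top','side'):
    i=save(n,n+'0.png');print(n,i['fx'],i['cx'],i['cy'],i['position'],i['orientation'])
print(ctrl.read_state())"
```

```text
top 530.7299523803988 280.3521522853503 210.68470434484996 [ 316.88557592  -19.82608979 1567.31071519] [[-0.0174558  -0.98785523  0.15439348]
 [-0.99969585  0.01993435  0.0145198 ]
 [-0.01742119 -0.15409307 -0.98790274]]
side 398.5535373031573 278.97325149282597 218.46972237096068 [385.89837836 827.18479711 809.20219768] [[-0.98031459 -0.12624013  0.1518115 ]
 [-0.19743364  0.63379895 -0.74787622]
 [-0.00180598 -0.76312667 -0.64624641]]
{'clock': 0.1, 'joints': array([-8.10049258e+01,  1.48537737e+01,  8.80035033e+01, -4.19985452e-04,
        7.72360081e+01, -1.16196579e+01]), 'joint_velocities': array([-0.10539983, -0.10084509, -0.14260802,  0.02204364,  0.00896642,
        0.0042794 ]), 'tau': array([ 1.70755127e-03, -4.38212550e+01, -2.84642977e+01,  7.21083675e-02,
        3.61565966e-02, -5.24022289e-05]), 'tcp_pos': array([ 193.58210014, -514.25864399,  203.92231071]), 'orientation': array([[ 9.35968508e-01,  3.52083632e-01, -2.61618591e-04],
       [ 3.52083583e-01, -9.35967183e-01,  1.60698995e-03],
       [ 3.20928445e-04, -1.59620360e-03, -9.99998675e-01]]), 'ft_force': array([-0.26181671,  0.30254398,  0.12506958]), 'wrist_torque': array([0.00359152, 0.012278  , 0.01347542]), 'gripper_force': 0.0, 'grip_width': 93.05131481573555}
```

View pics/top0.png

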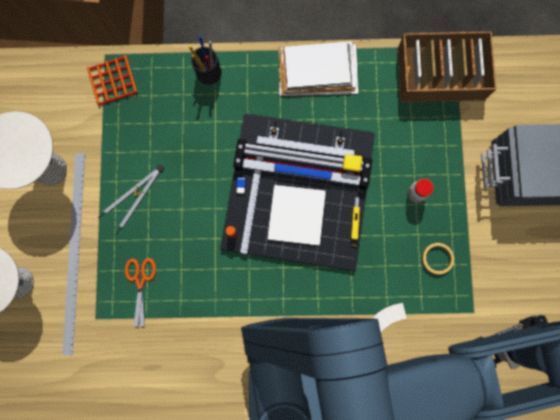

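View pics/side0.png

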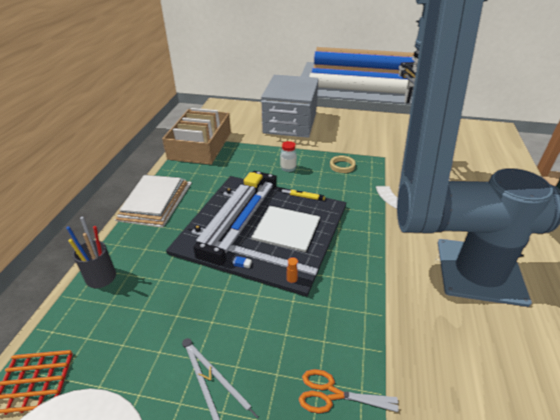

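The top view shows the trimmer at about (225–375, 115–270) and the white board at about (268–327, 185–245). In the side view the board is at about (287, 228). I'll enlarge both.

```bash
python3 -c "
import cv2
a=cv2.imread('pics/top0.png')[110:275,215:385];cv2.imwrite('pics/tc.png',cv2.resize(a,None,fx=3.6,fy=3.6,interpolation=cv2.INTER_CUBIC))
a=cv2.imread('pics/side0.png')[165:295,165:355];cv2.imwrite('pics/sc.png',cv2.resize(a,None,fx=4,fy=4,interpolation=cv2.INTER_CUBIC))
"
```

```text
(no output)
```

View pics/tc.png

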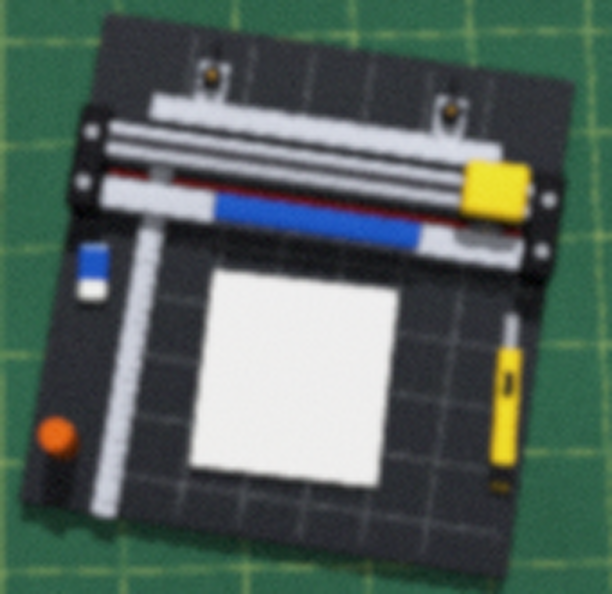

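View pics/sc.png

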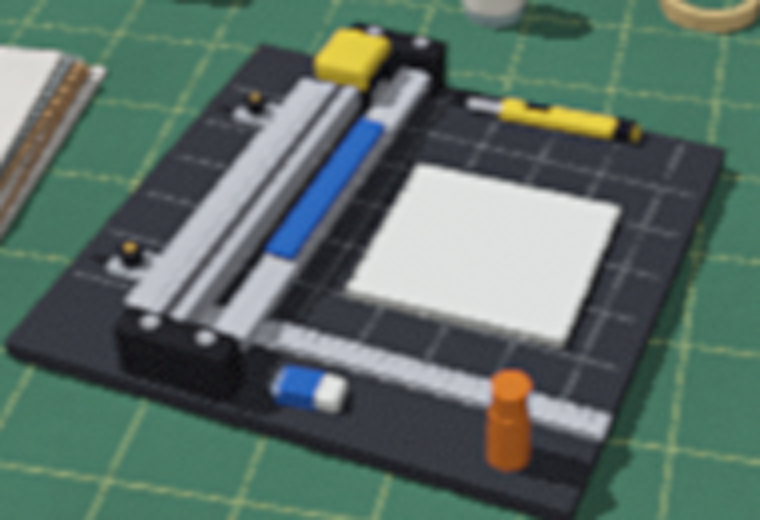

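```bash
cat > m.py <<'E'
from h import *
from scipy.optimize import least_squares
T=load('top0.png');S=load('side0.png')
t=lambda a:(np.array(a)+.5)/3.6-.5+[215,110]
s=lambda a:(np.array(a)+.5)/4-.5+[165,165]
def fit(L,it,isd,lab,x0):
    L=np.array(L,float)
    it,isd=t(it),s(isd)
    def W(x):
        c,n=np.cos(x[2]),np.sin(x[2]);return np.c_[x[0]+c*L[:,0]-n*L[:,1],x[1]+n*L[:,0]+c*L[:,1],x[3]+L[:,2]]
    f=lambda x:np.r_[(proj(T,W(x))-it).ravel(),(proj(S,W(x))-isd).ravel()]
    r=least_squares(f,x0);print(lab,r.x[:2],np.degrees(r.x[2]),'z',r.x[3],'rms',np.sqrt(np.mean(r.fun**2)));print((r.fun.reshape(-1,2)).round(1).tolist())
    return r.x
q=lambda a,b:[[a,b,0],[a,-b,0],[-a,-b,0],[-a,b,0]]
tr=fit(q(210,200),[(106,15),(574,83),(500,583),(24,510)],[(10,345),(262,45),(723,152),(575,512)],'bed top',[550,0,0,22])
bd=fit(q(80,75),[(212,268),(398,291),(378,487),(189,465)],[(348,290),(420,165),(620,208),(565,345)],'board top',[500,0,0,32])
pd=fit(q(11,85),[(217,195),(422,222),(418,248),(214,218)],[(268,250),(366,120),(384,126),(290,258)],'pad top',[600,0,0,57])
R=lambda a:np.array([[np.cos(a),-np.sin(a)],[np.sin(a),np.cos(a)]])
print('board in trimmer',R(tr[2]).T@(bd[:2]-tr[:2]),np.degrees(bd[2]-tr[2]))
print('pad in trimmer',R(tr[2]).T@(pd[:2]-tr[:2]))
for lab,pts in (('gauge top front edge z36 ',[(155,117),(300,133)]),('gauge top back',[(155,94),(500,145)])):
    w=plane(T,t(pts),36); print(lab,(w[:,:2]-tr[:2])@R(tr[2]))
w=plane(T,t([(161,228),(119,515)]),30);print('fence',(w[:,:2]-tr[:2])@R(tr[2]))
w=plane(S,s([(275,345),(605,437),(285,325),(607,413)]),30);print('fence side',(w[:,:2]-tr[:2])@R(tr[2]))
w=plane(T,t([(497,465),(522,348),(491,465)]),30);print('knife',(w[:,:2]-tr[:2])@R(tr[2]))
E
python3 m.py
```

```text
bed top [616.29737565 -51.84585165] -9.820791836439419 z 15.677176457486445 rms 0.9193035684064425
[[-0.3, 1.0], [0.2, 0.9], [2.4, 0.3], [-1.0, -0.3], [-1.6, -0.0], [-0.6, 0.0], [0.8, -0.4], [-0.6, 0.7]]
board top [542.53222553 -43.72153172] -7.6917326187758865 z 28.80711820864711 rms 0.8762443537897866
[[0.6, 1.8], [-0.5, 1.1], [-0.7, 0.5], [0.5, 0.7], [-0.6, -0.3], [-0.6, 0.2], [-1.3, 0.1], [-1.3, -1.2]]
pad top [667.8244731  -65.71280522] -9.770646594239182 z 51.34835660735777 rms 0.7597680003570831
[[-0.1, 0.0], [0.5, 1.0], [0.6, 1.0], [-0.4, 0.9], [-1.4, 0.3], [-1.8, -0.4], [0.0, -0.4], [0.1, 0.1]]
board in trimmer [-74.06994206  -4.57663947] 2.1290592176635323
pad in trimmer [53.13726857 -4.87492167]
gauge top front edge z36  [[125.79873892 142.0358033 ]
 [130.1063403   21.24409593]]
gauge top back [[ 145.26886513  145.18849131]
 [ 144.4784878  -143.17046407]]
fence [[  34.92002571  122.66909228]
 [-203.68904845  118.44347492]]
fence side [[  24.59912742  143.913123  ]
 [-212.82088545  142.71344338]
 [  26.82652538  123.59463571]
 [-207.82606266  122.08635621]]
knife [[-117.57213835 -176.44686069]
 [ -19.79779081 -183.83277881]
 [-118.30346472 -171.67791095]]
```

```bash
cat > plan.py <<'E'
import sys;from h import *
from scipy.spatial.transform import Rotation as Ro
TR=np.array([616.3,-50.5]);A=-9.8
def w(x,y):
    a=np.radians(A);return TR+[np.cos(a)*x-np.sin(a)*y,np.sin(a)*x+np.cos(a)*y]
def inT(p):
    a=np.radians(A);d=np.array(p[:2])-TR;return [np.cos(a)*d[0]+np.sin(a)*d[1],-np.sin(a)*d[0]+np.cos(a)*d[1]]
def plan(P,ang,n):
    s=ctrl.read_state();p=np.array(s['tcp_pos']);R=np.array(s['orientation'])
    th=np.radians(ang);G=np.array([[np.cos(th),np.sin(th),0],[np.sin(th),-np.cos(th),0],[0,0,-1]])
    rv=Ro.from_matrix(R.T@G).as_rotvec()
    for k in range(n):
        Rk=R@Ro.from_rotvec(rv*k/n).as_matrix()
        print((Rk.T@((np.array(P)-p)/n)).round(1).tolist(),np.degrees(rv/n).round(2).tolist())
if __name__=='__main__':
    x,y,z,ang,n=map(float,sys.argv[1:6]);P=np.r_[w(x,y),z];print(P);plan(P,ang+A,int(n))
    s=ctrl.read_state();print(s['clock'],inT(s['tcp_pos']),s['tcp_pos'],s['joints'])
E
python3 plan.py -74 -108 150 90 15
```

```text
[ 524.9971896 -144.3285501  150.       ]
[29.4, -15.3, 3.6] [-0.0, -0.0, -3.97]
[30.4, -13.2, 3.6] [-0.0, -0.0, -3.97]
[31.2, -11.1, 3.6] [-0.0, -0.0, -3.97]
[31.9, -8.9, 3.6] [-0.0, -0.0, -3.97]
[32.4, -6.7, 3.6] [-0.0, -0.0, -3.97]
[32.8, -4.4, 3.6] [-0.0, -0.0, -3.97]
[33.0, -2.1, 3.6] [-0.0, -0.0, -3.97]
[33.1, 0.2, 3.6] [-0.0, -0.0, -3.97]
[33.0, 2.5, 3.6] [-0.0, -0.0, -3.97]
[32.8, 4.7, 3.6] [-0.0, -0.0, -3.97]
[32.4, 7.0, 3.6] [-0.0, -0.0, -3.97]
[31.8, 9.2, 3.6] [-0.0, -0.0, -3.97]
[31.1, 11.4, 3.6] [-0.0, -0.0, -3.97]
[30.2, 13.5, 3.6] [-0.0, -0.0, -3.97]
[29.2, 15.6, 3.6] [-0.0, -0.0, -3.97]
0.1 [np.float64(-337.6134308279221), np.float64(-528.9420328034466)] [ 193.58210014 -514.25864399  203.92231071] [-8.10049258e+01  1.48537737e+01  8.80035033e+01 -4.19985452e-04
  7.72360081e+01 -1.16196579e+01]
```

{"api": "arm_command", "payload": {
  "increments": [
    [29,-15,3.5,0,0,-4,93],
    [30.5,-13,3.5,0,0,-4,93],
    [31,-11,3.5,0,0,-4,93],
    [32,-9,3.5,0,0,-4,93],
    [32.5,-6.5,3.5,0,0,-4,93]
  ]
}}

```text
clock: 0.52
tcp_pos: [304.6, -390.6, 186.6]
orientation: [[0.757, 0.653, -0.0], [0.653, -0.757, 0.001], [0.0, -0.001, -1.0]]
ft_force: [-0.0, -0.9, -0.3]
grip_width: 93.0
gripper_force: 0.0
```

{"api": "arm_command", "payload": {
  "increments": [
    [33,-4.5,3.5,0,0,-4,93],
    [33,-2,3.5,0,0,-4,93],
    [33,0,3.5,0,0,-4,93],
    [33,2.5,3.5,0,0,-4,93],
    [33,4.5,3.5,0,0,-4,93]
  ]
}}

```text
clock: 0.93
tcp_pos: [414.7, -266.5, 169.2]
orientation: [[0.488, 0.873, -0.0], [0.873, -0.488, 0.0], [0.0, -0.001, -1.0]]
ft_force: [0.7, 0.6, -0.4]
grip_width: 93.0
gripper_force: 0.0
```

{"api": "arm_command", "payload": {
  "increments": [
    [32.5,7,3.5,0,0,-4,93],
    [32,9,3.5,0,0,-4,93],
    [31,11.5,3.5,0,0,-4,93],
    [30,13.5,3.5,0,0,-4,93],
    [29,15.5,3.5,0,0,-4,93]
  ]
}}

```text
clock: 1.35
tcp_pos: [524.2, -142.6, 151.6]
orientation: [[0.16, 0.987, -0.001], [0.987, -0.16, 0.0], [0.0, -0.001, -1.0]]
ft_force: [-0.1, -1.0, 0.2]
grip_width: 92.8
gripper_force: 0.0
```

{"api": "arm_command", "payload": {
  "increments": [
    [0,0,0,0,0,0,93],
    [0,0,0,0,0,0,93]
  ]
}}

```text
clock: 1.52
tcp_pos: [523.8, -142.6, 151.4]
orientation: [[0.16, 0.987, -0.001], [0.987, -0.16, 0.001], [0.0, -0.002, -1.0]]
ft_force: [-1.0, -1.0, -0.2]
grip_width: 92.9
gripper_force: 0.0
```

```bash
python3 plan.py -74 -108 40 90 4
```

```text
[ 524.9971896 -144.3285501   40.       ]
[-0.4, 0.4, 27.8] [-0.02, -0.01, 0.15]
[-0.4, 0.4, 27.8] [-0.02, -0.01, 0.15]
[-0.4, 0.4, 27.8] [-0.02, -0.01, 0.15]
[-0.4, 0.4, 27.8] [-0.02, -0.01, 0.15]
1.5167 [np.float64(-75.43023751254553), np.float64(-106.52080005848086)] [ 523.83959614 -142.62749478  151.37561692] [-2.70012211e+01  1.65484153e+01  9.33756697e+01 -8.39614939e-03
  7.01677062e+01 -1.77810181e+01]
```

{"api": "arm_command", "payload": {
  "increments": [
    [-1,1,28,0,0,0.5,93],
    [-0.5,0.5,28,0,0,0,93],
    [0,0,28,0,0,0,93],
    [0,0,27,0,0,0,93],
    [0,0,0,0,0,0,93]
  ]
}}

```text
clock: 1.93
tcp_pos: [520.2, -145.3, 36.4]
orientation: [[0.174, 0.985, -0.009], [0.985, -0.174, 0.004], [0.002, -0.01, -1.0]]
ft_force: [-0.5, 0.6, 0.0]
grip_width: 93.3
gripper_force: 0.0
```

```bash
python3 -c "
from h import *
i=save('side','s1.png');j=save('top','t1.png')
a=cv2.resize(i['color'][150:300,165:365],None,fx=3,fy=3,interpolation=2);b=cv2.resize(j['color'][110:275,215:385],None,fx=2.72,fy=2.72,interpolation=2)[:450,:]
cv2.imwrite('pics/c1.png',cv2.resize(np.hstack([a[:449],b[:449]]),(800,338))[:,:,::-1])
s=ctrl.read_state();print(s['tcp_pos'],s['ft_force'])"
```

```text
[ 523.66745326 -146.61181099   40.88661653] [0.30077768 0.26901927 0.56448471]
```

View pics/c1.png

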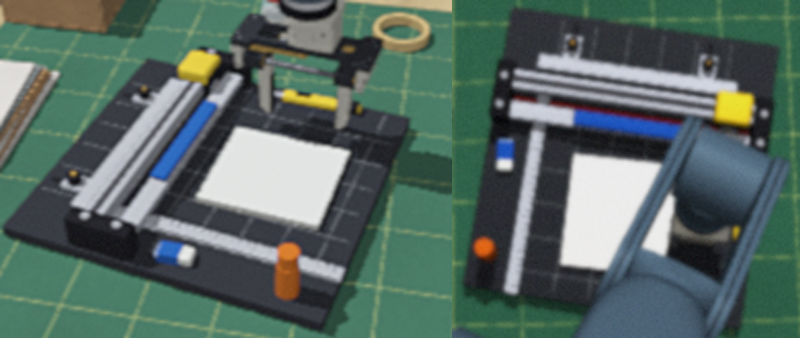

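The fingertips stand beyond the board's right edge at about (268, 105) and (343, 125) in the left half of the picture, clear of the knife. Next I lower a little and push toward the fence.

{"api": "arm_command", "payload": {
  "increments": [
    [0,0,4,0,0,0,93],
    [7,0,0,0,0,0,93],
    [8,0,0,0,0,0,93],
    [8,0,0,0,0,0,93],
    [8,0,0,0,0,0,93]
  ]
}}

```text
clock: 2.45
tcp_pos: [530.8, -114.5, 38.0]
orientation: [[0.171, 0.985, 0.001], [0.985, -0.171, -0.0], [-0.0, 0.001, -1.0]]
ft_force: [0.1, -0.0, -0.5]
grip_width: 92.8
gripper_force: 0.0
```

{"api": "arm_command", "payload": {
  "increments": [
    [8,0,0,0,0,0,93],
    [8,0,0,0,0,0,93],
    [8,0,0,0,0,0,93],
    [0,0,0,0,0,0,93]
  ]
}}

```text
clock: 2.78
tcp_pos: [534.4, -89.9, 37.1]
orientation: [[0.17, 0.985, -0.0], [0.985, -0.17, 0.001], [0.0, -0.0, -1.0]]
ft_force: [-0.7, -0.1, -0.4]
grip_width: 93.2
gripper_force: 0.0
```

```bash
python3 plan.py -74 -37 37 90 5; python3 -c "
from h import *
i=save('side','s2.png')
cv2.imwrite('pics/c2.png',cv2.resize(i['color'][165:295,165:355],None,fx=4,fy=4,interpolation=2)[:,:,::-1])
s=ctrl.read_state();print(s['ft_force'])"
```

```text
[537.08206404 -74.36458931  37.        ]
[3.2, 0.0, 0.0] [-0.0, -0.01, 0.0]
[3.2, 0.0, 0.0] [-0.0, -0.01, 0.0]
[3.2, 0.0, 0.0] [-0.0, -0.01, 0.0]
[3.2, 0.0, 0.0] [-0.0, -0.01, 0.0]
[3.2, 0.0, 0.0] [-0.0, -0.01, 0.0]
2.7833 [np.float64(-74.04127838623917), np.float64(-52.764285458000714)] [534.35815686 -89.89181474  37.14073465] [-2.13645656e+01  2.37708200e+01  1.01077606e+02  2.79654062e-02
  5.51731340e+01 -1.15861673e+01]
[-0.01485565 -0.44111736 -0.16423917]
```

View pics/c2.png

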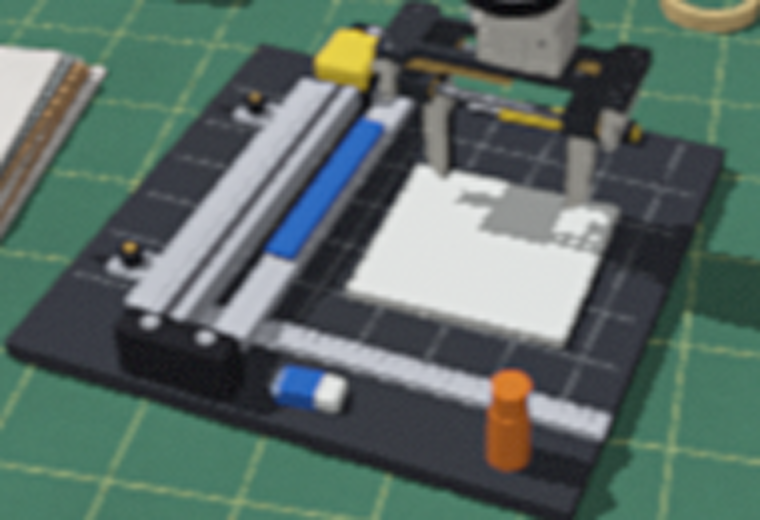

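The board has not moved yet: its corners are still at (348, 290) and (565, 345). The tips, at (440, 175) and (580, 203), are at its right edge. I'll check this by projecting the tip positions.

```bash
python3 -c "
from h import *
from plan import inT
S=load('s2.png')
s=ctrl.read_state();p=np.array(s['tcp_pos']);R=np.array(s['orientation'])
for sg in(1,-1):
  for h in(0,7.5,-7.5):
    q=p+R@[h,sg*52,11];print(q.round(1),((proj(S,q)-[165,165]+.5)*4-.5).round())
for f in('side0.png','s1.png','s2.png'): print(load(f)['position'],np.array(load(f)['orientation'])[0])
for c in((420,165),(620,208)): 
  w=plane(S,(np.array(c)+.5)/4-.5+165,32);print(w,inT(w[0]))
T=load('top0.png')
for c in((398,291),(378,487)):
  w=plane(T,(np.array(c)+.5)/3.6-.5+[215,110],32);print(w,inT(w[0]))
"
```

```text
[585.6 -99.5  26.1] [[443. 196.]]
[586.9 -92.1  26.1] [[439. 202.]]
[ 584.3 -106.9   26.1] [[446. 190.]]
[483.1 -81.8  26.1] [[571. 228.]]
[484.4 -74.4  26.1] [[568. 234.]]
[481.8 -89.2  26.1] [[574. 222.]]
[385.89837836 827.18479711 809.20219768] [-0.98031459 -0.12624013  0.1518115 ]
[385.89837836 827.18479711 809.20219768] [-0.98031459 -0.12624013  0.1518115 ]
[385.89837836 827.18479711 809.20219768] [-0.98031459 -0.12624013  0.1518115 ]
[[ 609.2742013  -126.40677865   32.        ]] [np.float64(5.996777245505041), np.float64(-75.99499690703087)]
[[ 449.25154097 -104.81654982   32.        ]] [np.float64(-155.36567821185156), np.float64(-81.95719175937721)]
[[ 614.33028775 -130.20139102   32.        ]] [np.float64(11.624963836529902), np.float64(-78.87364396506922)]
[[ 454.23848258 -109.25255337   32.        ]] [np.float64(-149.69645661941357), np.float64(-85.47963985595266)]
```

```bash
python3 -c "
from h import *
S=load('s1.png');T=load('t1.png')
p=np.array([523.667,-146.6,40.9])
for sg in(1,-1):
    q=p+[sg*.985*52,-sg*.17*52,-11]
    print(q,(proj(S,q)-[165,165]+.5)*4-.5)
a=cv2.resize(S['color'][165:265,230:350],None,fx=5,fy=5,interpolation=2)
cv2.imwrite('pics/c3.png',a[:,:,::-1])
for sg in(1,-1):
    q=p+[sg*.985*52,-sg*.17*52,-11]
    print((proj(S,q)-[230,165]+.5)*5-.5)
s=ctrl.read_state();print(s['clock'],s['tcp_pos'],s['ft_force'],s['joints'])
"
```

```text
[ 574.887 -155.44    29.9  ] [[470.15268233 150.03713878]]
[ 472.447 -137.76    29.9  ] [[595.23047441 179.59122962]]
[[262.81585291 187.67142348]]
[[419.16309301 224.61403702]]
2.8333 [534.35338826 -90.6588839   37.13427417] [-0.01485565 -0.44111736 -0.16423917] [-2.14257839e+01  2.37780483e+01  1.01066601e+02  6.28287655e-04
  5.51654853e+01 -1.16402559e+01]
```

View pics/c3.png

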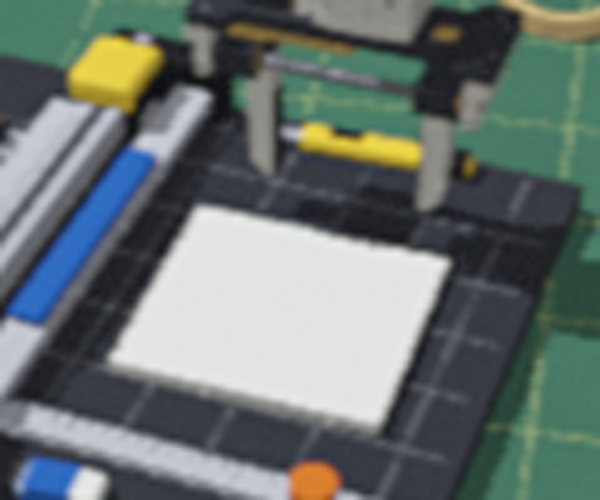

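The tips appear close to the edge, but the picture doesn't say whether they are behind it or above it. I'll decide that by pushing 8 mm further and measuring the change in the board's fence-side edge.

{"api": "arm_command", "payload": {
  "increments": [
    [4,0,0,0,0,0,93],
    [4,0,0,0,0,0,93],
    [0,0,0,0,0,0,93]
  ]
}}

```text
clock: 3.08
tcp_pos: [535.6, -83.4, 37.1]
orientation: [[0.172, 0.985, -0.0], [0.985, -0.172, 0.0], [0.0, -0.0, -1.0]]
ft_force: [-0.3, 0.4, 0.1]
grip_width: 93.3
gripper_force: 0.0
```

```bash
python3 -c "
from h import *
save('side','s3.png')
s=ctrl.read_state();print(s['tcp_pos'],s['ft_force'])
for f in('side0.png','s2.png','s3.png'):
    g=load(f)['color'].astype(int).min(2)
    # sub-pixel row of board near edge in some columns
    o=[]
    for c in range(262,300,6):
        col=g[225:256,c]; k=np.where((col[:-1]>=130)&(col[1:]<130))[0]
        o.append(225+k[0]+(col[k[0]]-130)/(col[k[0]]-col[k[0]+1]) if len(k) else -1)
    print(f,np.round(o,1))
S=load('s3.png')['color']
for c in(275,276,277): print(c,S[196:222,c].mean(1).astype(int))
B=load('side0.png')['color']
print(B[196:222,276].mean(1).astype(int))
a=S[185:245,255:335];cv2.imwrite('pics/c4.png',cv2.resize(a,None,fx=9,fy=9,interpolation=2)[:,:,::-1])
"
```

```text
[535.62948942 -83.73007883  37.09494606] [0.07357614 0.1839359  0.95009504]
side0.png [240.6 241.9 243.5 244.9 246.2 247.8 249. ]
s2.png [240.7 242.  243.5 245.  246.3 247.9 249. ]
s3.png [240.6 242.  243.6 245.  246.3 247.9 249. ]
275 [104 101 104 101 100 103 104 105 103 104 105 103  98 102 131 186 221 226
 225 225 225 225 226 225 225 224]
276 [ 46  48  49  47  46  48  48  48  47  50  46  55  91 127 171 205 224 226
 226 226 223 225 225 225 225 225]
277 [ 31  32  34  37  36  34  30  34  34  31  30  89 163 198 213 223 227 226
 226 218 207 222 225 225 225 225]
[ 58  56  71  82  66  60  57  60  58  54  79 163 222 226 223 224 223 223
 223 223 223 223 223 223 223 223]
```

View pics/c4.png

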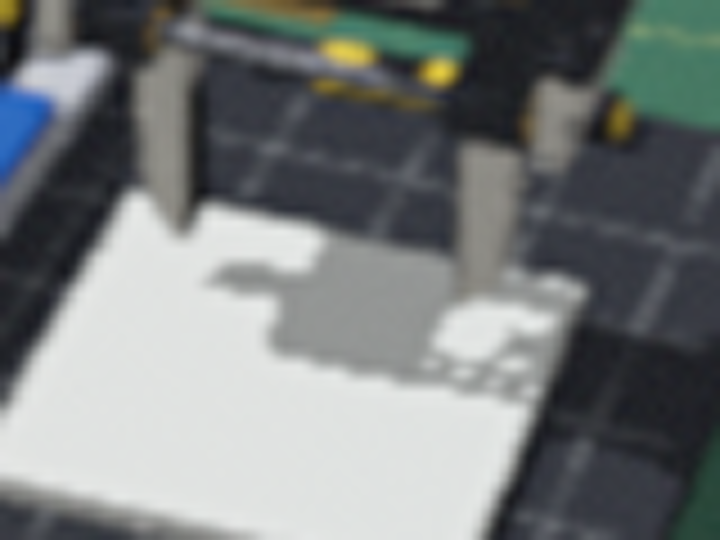

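The tips are over the board without touching it: they cover its far edge at (180, 232) and (480, 295), and the board has not moved. So they sit higher than I assumed. I'll back off and find the bed by touch.

{"api": "arm_command", "payload": {
  "increments": [
    [-20,0,0,0,0,0,93],
    [-20,0,0,0,0,0,93],
    [-20,0,0,0,0,0,93],
    [-2,0,3,0,0,0,93],
    [0,0,2,0,0,0,93]
  ]
}}

```text
clock: 3.55
tcp_pos: [524.9, -146.1, 32.0]
orientation: [[0.174, 0.985, 0.0], [0.985, -0.174, -0.0], [0.0, 0.0, -1.0]]
ft_force: [0.5, -0.4, 0.9]
grip_width: 92.5
gripper_force: 0.0
```

{"api": "arm_command", "payload": {
  "increments": [
    [0,0,1,0,0,0,93],
    [0,0,1,0,0,0,93],
    [0,0,0,0,0,0,93]
  ]
}}

```text
clock: 3.8
tcp_pos: [524.8, -143.9, 29.8]
orientation: [[0.171, 0.985, -0.001], [0.985, -0.171, 0.001], [0.0, -0.001, -1.0]]
ft_force: [-0.1, 1.1, -0.1]
grip_width: 93.0
gripper_force: 0.0
```

{"api": "arm_command", "payload": {
  "increments": [
    [0,0,1,0,0,0,93],
    [0,0,0,0,0,0,93]
  ]
}}

```text
clock: 3.97
tcp_pos: [525.0, -144.3, 29.0]
orientation: [[0.171, 0.985, -0.0], [0.985, -0.171, 0.0], [0.0, -0.0, -1.0]]
ft_force: [-0.6, -0.2, -0.3]
grip_width: 93.1
gripper_force: 0.0
```

{"api": "arm_command", "payload": {
  "increments": [
    [0,0,1,0,0,0,93],
    [0,0,0,0,0,0,93]
  ]
}}

```text
clock: 4.13
tcp_pos: [525.0, -144.7, 28.1]
orientation: [[0.171, 0.985, -0.0], [0.985, -0.171, 0.0], [0.0, -0.0, -1.0]]
ft_force: [0.0, 0.4, 0.8]
grip_width: 93.0
gripper_force: 0.0
```

{"api": "arm_command", "payload": {
  "increments": [
    [0,0,1,0,0,0,93],
    [0,0,0,0,0,0,93]
  ]
}}

```text
clock: 4.3
tcp_pos: [525.0, -144.9, 27.0]
orientation: [[0.172, 0.985, -0.0], [0.985, -0.172, 0.0], [0.0, -0.0, -1.0]]
ft_force: [1.0, -0.5, 0.6]
grip_width: 92.4
gripper_force: 0.0
```

{"api": "arm_command", "payload": {
  "increments": [
    [0,0,1,0,0,0,93],
    [0,0,0,0,0,0,93]
  ]
}}

```text
clock: 4.47
tcp_pos: [524.9, -144.9, 26.0]
orientation: [[0.172, 0.985, -0.0], [0.985, -0.172, 0.0], [0.0, -0.0, -1.0]]
ft_force: [-0.1, 1.0, 0.1]
grip_width: 93.0
gripper_force: 0.0
```

{"api": "arm_command", "payload": {
  "increments": [
    [0,0,1,0,0,0,93],
    [0,0,0,0,0,0,93]
  ]
}}

```text
clock: 4.63
tcp_pos: [524.9, -144.9, 25.0]
orientation: [[0.172, 0.985, -0.0], [0.985, -0.172, 0.0], [0.0, -0.0, -1.0]]
ft_force: [-0.3, 1.2, -0.2]
grip_width: 92.8
gripper_force: 0.0
```

{"api": "arm_command", "payload": {
  "increments": [
    [0,0,1,0,0,0,93],
    [0,0,0,0,0,0,93]
  ]
}}

```text
clock: 4.8
tcp_pos: [524.9, -144.9, 24.0]
orientation: [[0.172, 0.985, -0.0], [0.985, -0.172, 0.0], [0.0, -0.0, -1.0]]
ft_force: [1.0, -0.2, -0.2]
grip_width: 92.9
gripper_force: 0.0
```

{"api": "arm_command", "payload": {
  "increments": [
    [0,0,1,0,0,0,93],
    [0,0,0,0,0,0,93]
  ]
}}

```text
clock: 4.97
tcp_pos: [524.9, -144.9, 23.0]
orientation: [[0.172, 0.985, -0.0], [0.985, -0.172, 0.0], [0.0, -0.0, -1.0]]
ft_force: [-0.4, 0.2, 0.8]
grip_width: 93.1
gripper_force: 0.0
```

{"api": "arm_command", "payload": {
  "increments": [
    [0,0,1,0,0,0,93],
    [0,0,0,0,0,0,93]
  ]
}}

```text
clock: 5.13
tcp_pos: [524.9, -144.9, 22.0]
orientation: [[0.172, 0.985, -0.0], [0.985, -0.172, 0.0], [0.0, -0.0, -1.0]]
ft_force: [0.3, 0.4, 0.2]
grip_width: 92.8
gripper_force: 0.0
```

```bash
python3 -c "
from h import *
i=save('side','s4.png')['color'];b=load('s1.png')['color']
s=ctrl.read_state();print(s['tcp_pos'],s['ft_force'])
# finger columns
for c in(282,284,314,316): print(c,i[190:215,c].mean(1).astype(int),b[190:215,c].mean(1).astype(int))
"
```

```text
[ 524.94749527 -144.906034     22.04457467] [ 0.22140936 -0.19477018 -0.02623887]
282 [115 115 115 118 116 119 117 118 116 117 117 117 112  90  74  86  83  71
 140 216 229 228 228 227 227] [141 142 141 142 143 142 144 140 125  97  79  65  61  61  72  86  84  71
 140 215 229 228 227 226 227]
284 [ 76  82  49  28  34  33  39  35  36  35  48  66  70  75  72  68  52  47
 106 187 226 230 227 227 227] [100  99 101 103 106 103 104 104 104  97  87  96  82  75  75  67  60  55
 105 186 226 228 226 226 227]
314 [ 31  39  82 132 139 133 134 136 138 138 139 139 139 139 140 139 142 142
 138 125 103  82  67  56  53] [120 119 116 122 143 147 144 128 118 118 121 119 121 127 128 131 119  72
  60  64  62  69  63  57  56]
316 [ 34  33  59 110 137 139 138 139 137 140 140 135 133 133 125 122 120 117
 105  82  63  56  41  31  34] [141 138 138 137 137 137 138 138 138 139 139 138 141 139 140 130  95  51
  52  66  62  60  60  57  53]
```

{"api": "arm_command", "payload": {
  "increments": [
    [0,0,1,0,0,0,93],
    [0,0,0,0,0,0,93]
  ]
}}

```text
clock: 5.35
tcp_pos: [524.9, -144.9, 21.0]
orientation: [[0.172, 0.985, -0.0], [0.985, -0.172, 0.0], [0.0, -0.0, -1.0]]
ft_force: [-0.6, 0.1, -0.2]
grip_width: 93.2
gripper_force: 0.0
```

{"api": "arm_command", "payload": {
  "increments": [
    [0,0,1,0,0,0,93],
    [0,0,0,0,0,0,93]
  ]
}}

```text
clock: 5.52
tcp_pos: [524.9, -144.9, 20.0]
orientation: [[0.172, 0.985, -0.0], [0.985, -0.172, 0.0], [0.0, -0.0, -1.0]]
ft_force: [-1.2, 0.3, 0.2]
grip_width: 92.8
gripper_force: 0.0
```

{"api": "arm_command", "payload": {
  "increments": [
    [0,0,1,0,0,0,93],
    [0,0,0,0,0,0,93]
  ]
}}

```text
clock: 5.68
tcp_pos: [524.9, -144.9, 19.0]
orientation: [[0.172, 0.985, -0.0], [0.985, -0.172, 0.0], [0.0, -0.0, -1.0]]
ft_force: [0.1, -0.1, -0.1]
grip_width: 92.7
gripper_force: 0.0
```

{"api": "arm_command", "payload": {
  "increments": [
    [0,0,1,0,0,0,93],
    [0,0,0,0,0,0,93]
  ]
}}

```text
clock: 5.85
tcp_pos: [524.9, -144.9, 18.0]
orientation: [[0.172, 0.985, -0.0], [0.985, -0.172, 0.0], [0.0, -0.0, -1.0]]
ft_force: [-0.3, 0.8, -0.4]
grip_width: 92.8
gripper_force: 0.0
```

{"api": "arm_command", "payload": {
  "increments": [
    [0,0,1,0,0,0,93],
    [0,0,0,0,0,0,93]
  ]
}}

```text
clock: 6.02
tcp_pos: [524.9, -144.9, 17.0]
orientation: [[0.172, 0.985, -0.0], [0.985, -0.172, 0.0], [0.0, -0.0, -1.0]]
ft_force: [-0.1, 0.7, 0.1]
grip_width: 92.8
gripper_force: 0.0
```

{"api": "arm_command", "payload": {
  "increments": [
    [0,0,1,0,0,0,93],
    [0,0,0,0,0,0,93]
  ]
}}

```text
clock: 6.18
tcp_pos: [524.9, -144.9, 16.0]
orientation: [[0.172, 0.985, -0.0], [0.985, -0.172, 0.0], [0.0, -0.0, -1.0]]
ft_force: [-0.4, 0.6, -0.2]
grip_width: 93.3
gripper_force: 0.0
```

```bash
python3 -c "
from h import *
S=save('side','s5.png');i=S['color']
s=ctrl.read_state();p=np.array(s['tcp_pos']);R=np.array(s['orientation']);print(p,s['ft_force'])
for sg in(1,-1):
  for d in(11,0): print(d,proj(S,p+R@[0,sg*52,d]))
cv2.imwrite('pics/c5.png',cv2.resize(i[180:225,265:335],None,fx=11,fy=11,interpolation=2)[:,:,::-1])
"
```

```text
[ 524.91935772 -144.90769459   16.05025165] [0.20745448 0.48775036 0.26696716]
11 [[281.65763513 208.49040905]]
0 [[281.66576672 205.81074168]]
11 [[312.5380823  215.96557328]]
0 [[312.72252079 213.26635335]]
```

View pics/c5.png

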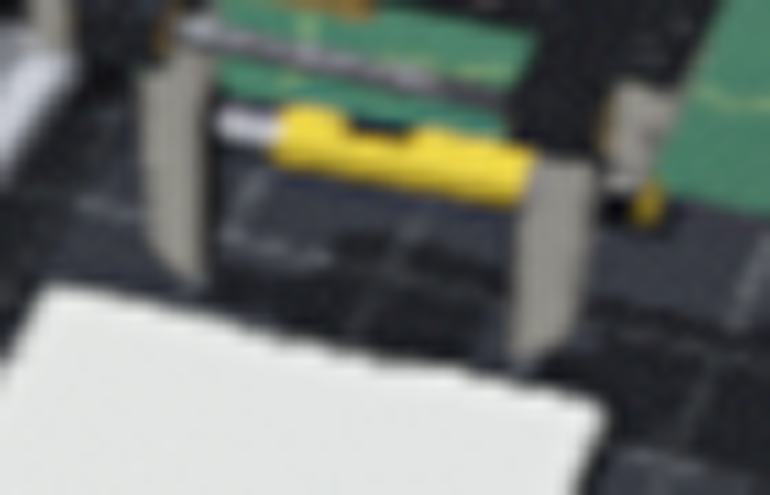

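The tips are at (190, 283) and (530, 358) in this crop, just above the bed and beside the board. I'll keep lowering in 1 mm steps until they touch.

{"api": "arm_command", "payload": {
  "increments": [
    [0,0,1,0,0,0,93],
    [0,0,0,0,0,0,93]
  ]
}}

```text
clock: 6.4
tcp_pos: [524.9, -144.9, 15.0]
orientation: [[0.172, 0.985, -0.0], [0.985, -0.172, 0.0], [0.0, -0.0, -1.0]]
ft_force: [-0.0, 0.7, -0.3]
grip_width: 93.2
gripper_force: 0.0
```

{"api": "arm_command", "payload": {
  "increments": [
    [0,0,1,0,0,0,93],
    [0,0,0,0,0,0,93]
  ]
}}

```text
clock: 6.57
tcp_pos: [524.9, -144.9, 14.0]
orientation: [[0.172, 0.985, -0.0], [0.985, -0.172, 0.0], [0.0, -0.0, -1.0]]
ft_force: [0.2, 0.3, 0.2]
grip_width: 93.1
gripper_force: 0.0
```

{"api": "arm_command", "payload": {
  "increments": [
    [0,0,1,0,0,0,93],
    [0,0,0,0,0,0,93]
  ]
}}

```text
clock: 6.73
tcp_pos: [524.9, -144.9, 13.0]
orientation: [[0.172, 0.985, -0.0], [0.985, -0.172, 0.0], [0.0, -0.0, -1.0]]
ft_force: [0.2, -0.1, -0.6]
grip_width: 93.0
gripper_force: 0.0
```

{"api": "arm_command", "payload": {
  "increments": [
    [0,0,1,0,0,0,93],
    [0,0,0,0,0,0,93]
  ]
}}

```text
clock: 6.9
tcp_pos: [524.9, -144.9, 12.0]
orientation: [[0.172, 0.985, -0.0], [0.985, -0.172, 0.0], [0.0, -0.0, -1.0]]
ft_force: [0.9, 0.3, -0.0]
grip_width: 92.8
gripper_force: 0.0
```

{"api": "arm_command", "payload": {
  "increments": [
    [0,0,1,0,0,0,93],
    [0,0,0,0,0,0,93]
  ]
}}

```text
clock: 7.07
tcp_pos: [524.9, -144.9, 11.0]
orientation: [[0.172, 0.985, -0.0], [0.985, -0.172, 0.0], [0.0, -0.0, -1.0]]
ft_force: [-0.4, 0.3, -0.3]
grip_width: 93.0
gripper_force: 0.0
```

{"api": "arm_command", "payload": {
  "increments": [
    [0,0,1,0,0,0,93],
    [0,0,0,0,0,0,93]
  ]
}}

```text
clock: 7.23
tcp_pos: [524.9, -144.9, 10.0]
orientation: [[0.172, 0.985, -0.0], [0.985, -0.172, 0.0], [0.0, -0.0, -1.0]]
ft_force: [-0.8, 1.0, 0.5]
grip_width: 93.1
gripper_force: 0.0
```

{"api": "arm_command", "payload": {
  "increments": [
    [0,0,1,0,0,0,93],
    [0,0,0,0,0,0,93]
  ]
}}

```text
clock: 7.4
tcp_pos: [524.9, -144.9, 9.0]
orientation: [[0.172, 0.985, -0.0], [0.985, -0.172, 0.0], [0.0, -0.0, -1.0]]
ft_force: [0.7, -0.4, -0.4]
grip_width: 92.8
gripper_force: 0.0
```

{"api": "arm_command", "payload": {
  "increments": [
    [0,0,1,0,0,0,93],
    [0,0,0,0,0,0,93]
  ]
}}

```text
clock: 7.57
tcp_pos: [525.1, -145.0, 8.3]
orientation: [[0.172, 0.985, 0.0], [0.985, -0.172, -0.0], [-0.0, 0.0, -1.0]]
ft_force: [-0.1, 0.3, 1.9]
grip_width: 93.0
gripper_force: 1.0
```

```bash
python3 -c "
from h import *
S=save('side','s6.png');i=S['color']
s=ctrl.read_state();p=np.array(s['tcp_pos']);R=np.array(s['orientation']);print(p,s['ft_force'],s['tau'])
for sg in(1,-1):
  for d in(11,0): print(d,proj(S,p+R@[0,sg*52,d]))
cv2.imwrite('pics/c6.png',cv2.resize(i[180:225,265:335],None,fx=11,fy=11,interpolation=2)[:,:,::-1])
"
```

```text
[ 525.10534871 -144.9924238     8.31398598] [-1.48308220e+00  6.44857533e-05  2.35621296e+00] [-5.31219319e-02 -4.65253901e+01 -2.06645983e+01  6.20240439e-02
 -1.33305313e-01  7.59277782e-05]
11 [[281.59886378 210.32780793]]
0 [[281.6078441  207.66957951]]
11 [[312.35263468 217.82576481]]
0 [[312.53656118 215.14876509]]
```

View pics/c6.png

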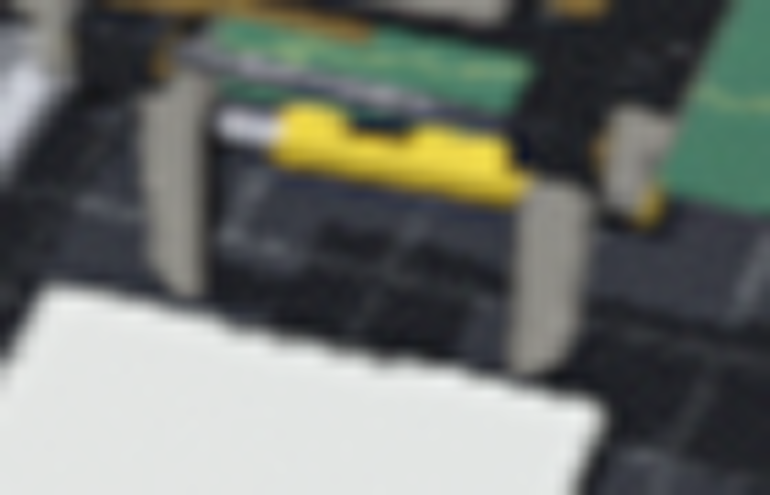

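The tips touch the bed at TCP z ≈ 8.5 (force about 2 N), with the tips at (185, 292) and (525, 370) in the crop, just to the right of the board. I raise 4 mm and push toward the fence.

{"api": "arm_command", "payload": {
  "increments": [
    [0,0,-4,0,0,0,93],
    [8,0,0,0,0,0,93],
    [8,0,0,0,0,0,93],
    [8,0,0,0,0,0,93],
    [8,0,0,0,0,0,93]
  ]
}}

```text
clock: 8.03
tcp_pos: [530.6, -112.5, 12.2]
orientation: [[0.171, 0.985, 0.0], [0.985, -0.171, -0.0], [-0.0, 0.0, -1.0]]
ft_force: [0.4, -1.0, 0.0]
grip_width: 93.2
gripper_force: 0.4
```

{"api": "arm_command", "payload": {
  "increments": [
    [6,0,0,0,0,0,93],
    [6,0,0,0,0,0,93],
    [0,0,0,0,0,0,93]
  ]
}}

```text
clock: 8.28
tcp_pos: [532.6, -100.1, 12.1]
orientation: [[0.17, 0.985, -0.0], [0.985, -0.17, 0.001], [0.0, -0.0, -1.0]]
ft_force: [0.5, -0.2, -0.9]
grip_width: 92.9
gripper_force: 0.0
```

```bash
cat > edge.py <<'E'
from h import *
def white(name,f,minarea=800):
    i=save(name,f)['color'];hsv=cv2.cvtColor(i,cv2.COLOR_RGB2HSV)
    return i,hsv
def rows(f):
    g=load(f)['color'].astype(int).min(2);o=[]
    for c in range(262,300,6):
        col=g[225:275,c]; k=np.where((col[:-1]>=205)&(col[1:]<205))[0]
        o.append(225+k[0]+(col[k[0]]-205)/(col[k[0]]-col[k[0]+1]) if len(k) else -1)
    return np.round(o,1)
E
python3 -c "
from edge import *; from plan import inT
save('side','s7.png');s=ctrl.read_state();print(inT(s['tcp_pos']),s['ft_force'])
print(rows('side0.png'),rows('s7.png'))"
```

```text
[np.float64(-73.96692896483741), np.float64(-63.65269020139708)] [-0.53260311  0.28465979 -0.91129253]
[238.7 240.3 241.5 243.2 244.3 246.2 247.3] [245.5 247.2 248.9 250.4 252.2 253.8 255.4]
```

{"api": "arm_command", "payload": {
  "increments": [
    [5,0,0,0,0,0,93],
    [5,0,0,0,0,0,93],
    [4,0,0,0,0,0,93],
    [3,0,0,0,0,0,93],
    [0,0,0,0,0,0,93]
  ]
}}

```text
clock: 8.75
tcp_pos: [535.5, -84.2, 12.1]
orientation: [[0.171, 0.985, -0.0], [0.985, -0.171, 0.0], [0.0, -0.0, -1.0]]
ft_force: [0.6, -0.5, -0.2]
grip_width: 92.8
gripper_force: 0.0
```

{"api": "arm_command", "payload": {
  "increments": [
    [2,0,0,0,0,0,93],
    [2,0,0,0,0,0,93],
    [0,0,0,0,0,0,93]
  ]
}}

```text
clock: 9.0
tcp_pos: [536.2, -80.6, 12.2]
orientation: [[0.172, 0.985, -0.0], [0.985, -0.172, 0.0], [0.0, -0.0, -1.0]]
ft_force: [0.1, 0.1, -0.6]
grip_width: 93.1
gripper_force: 0.0
```

```bash
python3 -c "
from edge import *; from plan import inT
save('side','s8.png');s=ctrl.read_state();print(inT(s['tcp_pos']),s['ft_force'])
print(rows('s8.png'))
S=load('s8.png');print('fence rows at cols 262..298:')
for c in range(262,299,6): print(S['color'][244:274,c].mean(1).astype(int).tolist())"
```

```text
[np.float64(-73.78125521920678), np.float64(-43.47585894422269)] [-0.51564682  0.36071082  1.12707362]
[250.9 252.4 254.3 255.9 257.4 257.2 259.1]
fence rows at cols 262..298:
[225, 225, 225, 225, 225, 226, 225, 203, 156, 157, 187, 197, 198, 196, 176, 139, 94, 63, 59, 59, 61, 59, 62, 60, 60, 61, 62, 61, 61, 62]
[226, 225, 226, 225, 225, 226, 225, 227, 223, 185, 150, 173, 189, 196, 199, 195, 165, 141, 94, 59, 59, 61, 60, 62, 60, 60, 60, 62, 61, 60]
[225, 225, 225, 226, 225, 225, 226, 225, 226, 228, 221, 168, 144, 171, 187, 196, 201, 198, 158, 131, 85, 59, 59, 61, 59, 62, 61, 60, 61, 62]
[225, 225, 226, 225, 225, 225, 225, 225, 226, 225, 226, 224, 203, 159, 166, 191, 198, 198, 200, 193, 149, 107, 70, 60, 61, 62, 61, 62, 61, 63]
[225, 225, 225, 225, 225, 225, 225, 225, 225, 225, 225, 225, 227, 222, 184, 156, 185, 196, 198, 199, 196, 170, 132, 87, 75, 71, 71, 76, 77, 77]
[225, 225, 225, 225, 225, 225, 225, 225, 225, 225, 224, 226, 227, 222, 172, 125, 126, 129, 129, 131, 126, 94, 81, 81, 83, 87, 102, 91, 83, 83]
[225, 225, 225, 225, 225, 225, 224, 225, 225, 225, 226, 227, 226, 227, 225, 208, 189, 139, 105, 141, 184, 198, 197, 192, 186, 142, 101, 69, 61, 64]
```

{"api": "arm_command", "payload": {
  "increments": [
    [1.5,0,0,0,0,0,93],
    [1.5,0,0,0,0,0,93],
    [0,0,0,0,0,0,93]
  ]
}}

```text
clock: 9.3
tcp_pos: [536.7, -77.8, 12.2]
orientation: [[0.172, 0.985, 0.0], [0.985, -0.172, 0.0], [0.0, 0.0, -1.0]]
ft_force: [0.9, -0.5, 0.3]
grip_width: 93.1
gripper_force: 0.0
```

{"api": "arm_command", "payload": {
  "increments": [
    [1,0,0,0,0,0,93],
    [1,0,0,0,0,0,93],
    [0,0,0,0,0,0,93]
  ]
}}

```text
clock: 9.55
tcp_pos: [536.9, -76.1, 12.2]
orientation: [[0.172, 0.985, -0.0], [0.985, -0.172, -0.0], [-0.0, -0.0, -1.0]]
ft_force: [-0.6, -0.7, 0.4]
grip_width: 93.0
gripper_force: 0.8
```

{"api": "arm_command", "payload": {
  "increments": [
    [1,0,0,0,0,0,93],
    [0,0,0,0,0,0,93]
  ]
}}

```text
clock: 9.72
tcp_pos: [536.9, -76.0, 12.2]
orientation: [[0.172, 0.985, -0.001], [0.985, -0.172, -0.002], [-0.002, -0.0, -1.0]]
ft_force: [-1.9, -5.6, 0.2]
grip_width: 93.0
gripper_force: 2.7
```

```bash
python3 -c "
from edge import *; from plan import inT
save('side','s9.png');s=ctrl.read_state();print(inT(s['tcp_pos']),s['ft_force'])
print(rows('s9.png'))"
```

```text
[np.float64(-73.91168673624513), np.float64(-38.64104182378544)] [-1.95197955 -4.94626395  1.50519023]
[252.2 253.9 255.4 257.3 259.  257.2 259.1]
```

The fence contact came at 5 N, within 1 mm of the predicted place. Next I go round to the rear edge.

{"api": "arm_command", "payload": {
  "increments": [
    [-5,0,0,0,0,0,93],
    [-10,0,0,0,0,0,93],
    [0,0,-30,0,0,0,93],
    [0,0,-35,0,0,0,93],
    [0,0,-35,0,0,0,93]
  ]
}}

```text
clock: 10.18
tcp_pos: [533.7, -90.1, 112.5]
orientation: [[0.172, 0.985, -0.002], [0.985, -0.172, 0.001], [0.001, -0.003, -1.0]]
ft_force: [0.7, -0.0, 0.8]
grip_width: 92.9
gripper_force: 0.0
```

```bash
python3 plan.py -182 38 110 0 14
```

```text
[443.42372344  17.92362899 110.        ]
[6.5, -7.7, 0.2] [-0.01, 0.01, 6.42]
[5.6, -8.4, 0.2] [-0.01, 0.01, 6.42]
[4.6, -8.9, 0.2] [-0.01, 0.01, 6.42]
[3.6, -9.4, 0.2] [-0.01, 0.01, 6.42]
[2.5, -9.7, 0.2] [-0.01, 0.01, 6.42]
[1.4, -10.0, 0.2] [-0.01, 0.01, 6.42]
[0.3, -10.0, 0.2] [-0.01, 0.01, 6.42]
[-0.8, -10.0, 0.2] [-0.01, 0.01, 6.42]
[-1.9, -9.9, 0.2] [-0.01, 0.01, 6.42]
[-3.0, -9.6, 0.2] [-0.01, 0.01, 6.42]
[-4.1, -9.2, 0.2] [-0.01, 0.01, 6.42]
[-5.1, -8.7, 0.2] [-0.01, 0.01, 6.42]
[-6.0, -8.0, 0.2] [-0.01, 0.01, 6.42]
[-6.9, -7.3, 0.2] [-0.01, 0.01, 6.42]
10.1833 [np.float64(-74.68389909805164), np.float64(-53.06484226933837)] [533.67375571 -90.07860564 112.49967092] [-2.14107839e+01  1.85921516e+01  9.64559550e+01  2.59819173e-02
  6.51043671e+01 -1.15057028e+01]
```

{"api": "arm_command", "payload": {
  "increments": [
    [6.5,-7.5,0,0,0,6.4,93],
    [5.5,-8.5,0,0,0,6.4,93],
    [4.5,-9,0,0,0,6.4,93],
    [3.5,-9.5,0,0,0,6.4,93],
    [2.5,-9.5,0,0,0,6.4,93]
  ]
}}

```text
clock: 10.6
tcp_pos: [501.9, -51.6, 112.3]
orientation: [[0.672, 0.741, 0.0], [0.741, -0.672, 0.0], [0.0, 0.0, -1.0]]
ft_force: [-1.3, -0.3, -0.9]
grip_width: 93.3
gripper_force: 0.0
```

{"api": "arm_command", "payload": {
  "increments": [
    [1.5,-10,0,0,0,6.4,93],
    [0.5,-10,0,0,0,6.4,93],
    [-1,-10,0,0,0,6.4,93],
    [-2,-10,0,0,0,6.4,93],
    [-3,-9.5,0,0,0,6.4,93]
  ]
}}

```text
clock: 11.02
tcp_pos: [469.6, -13.0, 112.2]
orientation: [[0.962, 0.272, 0.0], [0.272, -0.962, 0.0], [0.0, -0.0, -1.0]]
ft_force: [-0.1, -0.1, -0.4]
grip_width: 92.9
gripper_force: 0.0
```

{"api": "arm_command", "payload": {
  "increments": [
    [-4,-9,0,0,0,6.4,93],
    [-5,-8.5,0,0,0,6.4,93],
    [-6,-8,0,0,0,6.4,93],
    [-7,-7,0,0,0,6.4,93],
    [0,0,0,0,0,0,93]
  ]
}}

```text
clock: 11.43
tcp_pos: [442.9, 17.9, 112.1]
orientation: [[0.986, -0.168, -0.001], [-0.168, -0.986, 0.001], [-0.001, -0.001, -1.0]]
ft_force: [-0.3, 0.1, -0.4]
grip_width: 93.3
gripper_force: 0.0
```

```bash
python3 plan.py -182 38 30 0 3;python3 -c "
from edge import *
save('side','s10.png');print(rows('s10.png'))"
```

```text
[443.42372344  17.92362899  30.        ]
[0.2, -0.0, 27.4] [-0.01, 0.02, 0.04]
[0.2, -0.0, 27.4] [-0.01, 0.02, 0.04]
[0.2, -0.0, 27.4] [-0.01, 0.02, 0.04]
11.4333 [np.float64(-182.54876932293104), np.float64(37.84180275394475)] [442.85603515  17.86114593 112.05437928] [-1.22001724e+01  9.07110376e+00  1.09491722e+02  4.20268460e-02
  6.15057866e+01  8.74585905e+01]
[252.1 253.5 255.3 257.1 258.7 257.1 258.6]
```

{"api": "arm_command", "payload": {
  "increments": [
    [0,0,30,0,0,0,93],
    [0,0,30,0,0,0,93],
    [0,0,25,0,0,0,93],
    [0,0,0,0,0,0,93]
  ]
}}

```text
clock: 11.82
tcp_pos: [441.3, 17.1, 23.5]
orientation: [[0.987, -0.162, -0.007], [-0.162, -0.987, 0.002], [-0.007, -0.0, -1.0]]
ft_force: [-1.3, 0.0, 0.2]
grip_width: 92.5
gripper_force: 0.0
```

{"api": "arm_command", "payload": {
  "increments": [
    [0,0,8,0,0,0,93],
    [0,0,6,0,0,0,93],
    [0,0,0,0,0,0,93]
  ]
}}

```text
clock: 12.07
tcp_pos: [444.8, 16.7, 13.2]
orientation: [[0.986, -0.164, 0.001], [-0.164, -0.986, -0.0], [0.001, 0.0, -1.0]]
ft_force: [-0.3, 0.2, 0.0]
grip_width: 92.8
gripper_force: 0.0
```

{"api": "arm_command", "payload": {
  "increments": [
    [8,0,0,0,0,0,93],
    [8,0,0,0,0,0,93],
    [8,0,0,0,0,0,93],
    [8,0,0,0,0,0,93],
    [8,0,0,0,0,0,93]
  ]
}}

```text
clock: 12.48
tcp_pos: [484.7, 10.2, 13.5]
orientation: [[0.986, -0.165, 0.0], [-0.165, -0.986, -0.0], [0.0, 0.0, -1.0]]
ft_force: [-2.5, -1.0, 1.4]
grip_width: 93.1
gripper_force: 0.9
```

```bash
cat > bd.py <<'E'
import sys;from edge import *; from plan import inT
f=sys.argv[1];S=save('side',f);s=ctrl.read_state();print(inT(s['tcp_pos']),s['tcp_pos'],s['ft_force'])
hsv=cv2.cvtColor(S['color'],cv2.COLOR_RGB2HSV);m=((hsv[:,:,1]<30)&(hsv[:,:,2]>210)).astype(np.uint8)
n,l,st,ce=cv2.connectedComponentsWithStats(m[195:290,200:340])
k=1+st[1:,4].argmax();c=max(cv2.findContours((l==k).astype(np.uint8),0,1)[0],key=cv2.contourArea)
q=cv2.approxPolyDP(cv2.convexHull(c),3,True)[:,0]+[200,195]
for p in q:
    w=plane(S,p,26)[0];print(p,np.round(inT(w)),end='; ')
print()
E
python3 bd.py s11.png
```

```text
[np.float64(-137.92451513314194), np.float64(37.340997312122525)] [486.74388584   9.77217633  13.67652055] [2.11785664 0.28598017 0.51272864]
[259 215] [ 22. -29.]; [281 220] [-49. -32.]; [292 241] [-111.   43.]; [288 259] [-125.  114.]; [238 245] [ 25. 113.];
```

{"api": "arm_command", "payload": {
  "increments": [
    [8,0,0,0,0,0.3,93],
    [8,0,0,0,0,0,93],
    [8,0,0,0,0,0,93],
    [8,0,0,0,0,0,93],
    [8,0,0,0,0,0,93]
  ]
}}

```text
clock: 12.95
tcp_pos: [523.9, 3.6, 13.1]
orientation: [[0.985, -0.17, -0.0], [-0.17, -0.985, 0.0], [-0.0, -0.0, -1.0]]
ft_force: [-1.9, 0.5, 1.7]
grip_width: 93.0
gripper_force: 0.7
```

{"api": "arm_command", "payload": {
  "increments": [
    [8,0,0,0,0,0,93],
    [8,0,0,0,0,0,93],
    [8,0,0,0,0,0,93],
    [6,0,0,0,0,0,93],
    [0,0,0,0,0,0,93]
  ]
}}

```text
clock: 13.37
tcp_pos: [554.5, -1.8, 13.3]
orientation: [[0.985, -0.17, 0.002], [-0.17, -0.985, -0.0], [0.002, 0.0, -1.0]]
ft_force: [-0.1, 0.7, 0.5]
grip_width: 92.7
gripper_force: 0.0
```

```bash
python3 bd.py s12.png
```

```text
[np.float64(-70.11574063775515), np.float64(37.51227782998511)] [553.59234139  -1.60074004  13.11706795] [-0.39700168 -0.20098866  0.15705722]
[267 234] [-34.  41.]; [265 252] [-57. 112.]; [237 245] [ 28. 114.]; [253 224] [22. 16.];
```

{"api": "arm_command", "payload": {
  "increments": [
    [4,0,0,0,0,0,93],
    [4,0,0,0,0,0,93],
    [4,0,0,0,0,0,93],
    [3,0,0,0,0,0,93],
    [0,0,0,0,0,0,93]
  ]
}}

```text
clock: 13.83
tcp_pos: [568.3, -4.1, 13.3]
orientation: [[0.985, -0.17, 0.001], [-0.17, -0.985, -0.0], [0.001, -0.0, -1.0]]
ft_force: [1.0, -0.7, -0.5]
grip_width: 92.9
gripper_force: 0.0
```

{"api": "arm_command", "payload": {
  "increments": [
    [2,0,0,0,0,0,93],
    [2,0,0,0,0,0,93],
    [0,0,0,0,0,0,93]
  ]
}}

```text
clock: 14.08
tcp_pos: [571.7, -4.7, 13.2]
orientation: [[0.985, -0.17, 0.0], [-0.17, -0.985, -0.0], [0.0, 0.0, -1.0]]
ft_force: [-0.1, -0.1, -0.1]
grip_width: 92.5
gripper_force: 0.0
```

{"api": "arm_command", "payload": {
  "increments": [
    [1.5,0,0,0,0,0,93],
    [1,0,0,0,0,0,93],
    [0,0,0,0,0,0,93]
  ]
}}

```text
clock: 14.33
tcp_pos: [574.1, -5.1, 13.2]
orientation: [[0.985, -0.17, 0.0], [-0.17, -0.985, -0.0], [0.0, 0.0, -1.0]]
ft_force: [-0.6, -0.3, -0.4]
grip_width: 92.9
gripper_force: 0.0
```

{"api": "arm_command", "payload": {
  "increments": [
    [1.5,0,0,0,0,0,93],
    [1.5,0,0,0,0,0,93],
    [0,0,0,0,0,0,93]
  ]
}}

```text
clock: 14.58
tcp_pos: [576.2, -5.3, 13.0]
orientation: [[0.985, -0.17, -0.001], [-0.17, -0.985, 0.0], [-0.001, -0.0, -1.0]]
ft_force: [-2.7, -0.3, 2.3]
grip_width: 93.1
gripper_force: 1.4
```

{"api": "arm_command", "payload": {
  "increments": [
    [1,0,0,0,0,0,93],
    [1,0,0,0,0,0,93],
    [0,0,0,0,0,0,93]
  ]
}}

```text
clock: 14.83
tcp_pos: [576.3, -5.4, 13.0]
orientation: [[0.985, -0.17, -0.005], [-0.17, -0.985, 0.001], [-0.005, 0.0, -1.0]]
ft_force: [-8.1, 1.2, 7.3]
grip_width: 92.9
gripper_force: 4.1
```

{"api": "arm_command", "payload": {
  "increments": [
    [1,0,0,0,0,0,93],
    [0,0,0,0,0,0,93]
  ]
}}

```text
clock: 15.0
tcp_pos: [576.3, -5.3, 12.9]
orientation: [[0.985, -0.17, -0.007], [-0.17, -0.985, 0.001], [-0.007, 0.0, -1.0]]
ft_force: [-10.6, 2.1, 9.8]
grip_width: 92.6
gripper_force: 5.3
```

{"api": "arm_command", "payload": {
  "increments": [
    [1,0,0,0,0,0,93],
    [0,0,0,0,0,0,93]
  ]
}}

```text
clock: 15.17
tcp_pos: [576.3, -5.4, 12.9]
orientation: [[0.985, -0.17, -0.009], [-0.17, -0.986, 0.001], [-0.009, 0.0, -1.0]]
ft_force: [-14.4, 2.1, 11.6]
grip_width: 93.0
gripper_force: 6.6
```

```bash
python3 bd.py s13.png; python3 -c "
from h import *
a=load('side0.png')['color'].astype(int);b=load('s13.png')['color'].astype(int)
d=np.abs(a-b).sum(2)
print('gauge/left region diff',d[180:250,165:225].max(),d[180:250,165:225].mean())
# fence gap along columns
for c in (242,248,254,260,266,270): print(c,b[236:266,c].mean(1).astype(int).tolist())
s=ctrl.read_state();print(s['wrist_torque'],s['tau'])
T=save('top','t13.png')['color'];T0=load('top0.png')['color']
dd=np.abs(T.astype(int)-T0).sum(2)[110:275,215:385]
print('top diff bbox',[ (v.min(),v.max()) for v in np.where(dd>120)]); print(dd[20:50,20:120].max())
"
```

```text
[np.float64(-47.10483228415043), np.float64(37.715377156518265)] [576.30204167  -5.31727954  12.92915264] [-12.49153988   1.33417169  10.73105651]
[249 229] [24. 40.]; [259 232] [-8. 42.]; [258 250] [-35. 111.]; [237 245] [ 28. 114.]; 
gauge/left region diff 377 12.577619047619047
242 [199, 211, 225, 229, 229, 228, 228, 227, 228, 229, 221, 184, 185, 194, 198, 201, 188, 145, 105, 68, 65, 94, 116, 117, 115, 113, 116, 114, 88, 76]
248 [228, 227, 228, 227, 228, 228, 227, 228, 228, 228, 228, 228, 217, 178, 183, 198, 200, 197, 178, 140, 94, 59, 107, 191, 228, 231, 228, 225, 213, 183]
254 [228, 228, 227, 227, 228, 227, 228, 227, 227, 227, 227, 228, 229, 226, 206, 184, 180, 195, 201, 196, 165, 141, 92, 59, 61, 60, 63, 62, 60, 59]
260 [210, 213, 213, 216, 220, 223, 226, 227, 228, 230, 227, 213, 197, 159, 124, 89, 125, 181, 184, 189, 202, 199, 160, 133, 88, 58, 63, 62, 61, 60]
266 [125, 128, 132, 132, 136, 141, 139, 138, 139, 137, 122, 68, 33, 40, 56, 63, 58, 84, 152, 195, 201, 201, 202, 195, 150, 106, 70, 59, 63, 62]
270 [43, 40, 48, 55, 63, 66, 68, 83, 78, 69, 65, 43, 35, 34, 35, 43, 59, 62, 72, 124, 179, 193, 199, 201, 190, 147, 109, 72, 60, 61]
[ 0.13938286  2.31821546 -0.09504012] [ -0.75866578 -46.90897822 -27.12961257   0.36079151  -4.64920476
  -0.14682029]
top diff bbox [(np.int64(34), np.int64(154)), (np.int64(14), np.int64(110))]
479
```

```bash
python3 -c "
from h import *
a=load('side0.png')['color'].astype(int);b=load('s13.png')['color'].astype(int)
d=np.abs(a-b).sum(2);v,u=np.where(d[180:260,165:262]>100);print(len(u),sorted(set(zip((u+165).tolist(),(v+180).tolist())))[:60])
# arm in the way? thumbscrew golden spots & gauge shift by phase correlation on far-left thumbscrew patch
for (x0,y0,x1,y1) in((188,218,206,236),(165,215,225,262),(220,182,236,198)):
    p,q=[cv2.cvtColor(i[y0:y1,x0:x1].astype(np.uint8),7).astype(np.float32) for i in(a,b)]
    print(cv2.phaseCorrelate(p,q,cv2.createHanningWindow(p.shape[::-1],5)),np.abs(p-q).max())
"
```

```text
869 [(218, 240), (219, 238), (219, 239), (219, 240), (219, 241), (220, 237), (220, 238), (220, 239), (220, 240), (220, 241), (221, 236), (221, 237), (221, 238), (221, 239), (221, 240), (221, 241), (222, 234), (222, 235), (222, 236), (222, 237), (222, 238), (222, 239), (222, 240), (223, 233), (223, 234), (223, 235), (223, 236), (223, 237), (223, 238), (223, 239), (224, 232), (224, 233), (224, 234), (224, 235), (224, 236), (224, 237), (225, 230), (225, 231), (225, 232), (225, 233), (225, 234), (225, 235), (225, 236), (226, 229), (226, 230), (226, 231), (226, 232), (226, 233), (226, 234), (226, 235), (227, 228), (227, 229), (227, 230), (227, 231), (227, 232), (227, 233), (228, 226), (228, 227), (228, 228), (228, 229)]
((0.07631828104920935, -0.13269094146741267), 1.0105466391937232) 6.239414
((0.027513296515508046, -0.02221005842272561), 0.9318652990791533) 127.0
((0.08538047817789263, 0.09370155643252165), 1.0121535565704107) 4.729233
```

```bash
python3 -c "
from h import *
for f,cs in(('s8.png',(244,250,256,262,268,274)),('s9.png',(244,250,256,262,268,274)),('s11.png',(240,244,248,252,256,262,268)),('s13.png',(240,242,244,246,248,250,252,254,256))):
    b=load(f)['color'].astype(int).mean(2);o=[]
    for c in cs:
        r=int(round(247+(c-242)*.28)); col=b[r-4:r+5,c]
        o.append((int(col.min()),round(float(np.maximum(0,200-col).sum()))))
    print(f,o)
"
```

```text
s8.png [(125, 297), (152, 100), (150, 105), (156, 107), (150, 105), (144, 133)]
s9.png [(126, 194), (186, 32), (183, 43), (178, 47), (187, 30), (172, 61)]
s11.png [(175, 69), (163, 106), (168, 79), (186, 45), (179, 64), (173, 72), (177, 60)]
s13.png [(181, 47), (184, 38), (170, 77), (180, 42), (178, 42), (186, 30), (184, 26), (180, 39), (185, 30)]
```

{"api": "arm_command", "payload": {
  "increments": [
    [-3,0,0,0,0,0,93],
    [-5,0,0,0,0,0,93],
    [-10,0,0,0,0,0,93],
    [0,0,-30,0,0,0,93],
    [0,0,-40,0,0,0,60]
  ]
}}

```text
clock: 15.68
tcp_pos: [560.0, -2.6, 80.5]
orientation: [[0.985, -0.17, -0.007], [-0.17, -0.985, 0.002], [-0.007, -0.0, -1.0]]
ft_force: [0.3, -0.4, -0.0]
grip_width: 89.6
gripper_force: 0.0
```

{"api": "arm_command", "payload": {
  "increments": [
    [0,0,-35,0,0,0,0],
    [0,0,-5,0,0,0,0],
    [0,0,0,0,0,0,0],
    [0,0,0,0,0,0,0],
    [0,0,0,0,0,0,0]
  ]
}}

```text
clock: 16.1
tcp_pos: [562.0, -3.0, 121.6]
orientation: [[0.985, -0.17, -0.002], [-0.17, -0.985, 0.0], [-0.002, -0.0, -1.0]]
ft_force: [0.4, -0.1, -0.3]
grip_width: 57.8
gripper_force: 0.0
```

```bash
python3 bd.py s14.png; python3 -c "
from h import *
b=load('s14.png')['color'].astype(int).mean(2)
for c in range(240,262,2):
    r=int(round(247+(c-242)*.28)); print(c,b[r-3:r+5,c].astype(int).tolist())
S=load('s14.png');s=ctrl.read_state();p=np.array(s['tcp_pos']);R=np.array(s['orientation'])
print(s['grip_width'],proj(S,[p+R@[0,0,d] for d in(11,0,-11)]))
x,y=proj(S,p)[0];x=int(round(x));y=int(round(y))
for c in range(x-6,x+7,2): print(c,b[y-14:y+10,c].astype(int).tolist())
"; python3 plan.py 0 -75 90 0 6
```

```text
[np.float64(-61.76481305374081), np.float64(37.57421163251205)] [561.83195311  -2.96111718 121.27540759] [ 0.42908155 -0.19854974 -0.6432048 ]
[276 219] [-33. -31.]; [257 250] [-33. 112.]; [238 245] [ 25. 113.]; [259 215] [ 22. -29.]; 
240 [222, 222, 218, 196, 174, 175, 183, 192]
242 [221, 222, 214, 175, 178, 187, 191, 192]
244 [221, 221, 207, 169, 163, 174, 190, 190]
246 [221, 223, 215, 175, 174, 189, 193, 195]
248 [222, 221, 208, 171, 176, 191, 195, 190]
250 [221, 222, 217, 188, 179, 183, 190, 194]
252 [221, 221, 209, 177, 183, 191, 193, 194]
254 [221, 222, 218, 196, 176, 172, 189, 194]
256 [221, 223, 216, 180, 180, 189, 192, 193]
258 [222, 221, 207, 163, 154, 180, 193, 192]
260 [152, 116, 81, 117, 174, 177, 182, 194]
53.63183576952826 [[276.3345306  213.03933187]
 [276.29859974 209.93749307]
 [276.26219875 206.79506915]]
270 [132, 132, 132, 131, 132, 128, 129, 128, 130, 129, 130, 129, 130, 130, 130, 131, 127, 97, 56, 64, 150, 218, 224, 222]
272 [123, 113, 120, 130, 130, 130, 129, 129, 130, 129, 129, 131, 131, 131, 130, 131, 131, 121, 76, 50, 104, 186, 220, 223]
274 [110, 80, 87, 1
[... 286 characters left out ...]
1, 74, 63, 53, 63, 104, 134]
280 [25, 23, 27, 30, 42, 55, 58, 58, 59, 56, 59, 63, 73, 86, 93, 71, 61, 57, 57, 57, 57, 56, 55, 54]
282 [42, 46, 45, 42, 46, 54, 58, 60, 68, 85, 84, 74, 62, 58, 66, 75, 62, 57, 58, 57, 57, 60, 57, 58]
[ 603.53428756 -124.40559239   90.        ]
[10.3, 18.8, 5.2] [-0.0, 0.03, 0.0]
[10.3, 18.8, 5.2] [-0.0, 0.03, 0.0]
[10.3, 18.8, 5.2] [-0.0, 0.03, 0.0]
[10.3, 18.8, 5.2] [-0.0, 0.03, 0.0]
[10.3, 18.8, 5.2] [-0.0, 0.03, 0.0]
[10.3, 18.8, 5.2] [-0.0, 0.03, 0.0]
16.15 [np.float64(-61.76481305374081), np.float64(37.57421163251205)] [561.83195311  -2.96111718 121.27540759] [-1.16758280e+01  2.00605637e+01  9.28960570e+01  6.91911436e-05
  6.72222797e+01  8.81151135e+01]
```

The board is flush with the fence and home on the gauge, and the thumbscrew patches show the gauge did not move. Next I close the fingers and go over the pad.

{"api": "arm_command", "payload": {
  "increments": [
    [22,4,3,0,0,0,0],
    [22,4,3,0,0,0,0],
    [22,5,3,0,0,0,0],
    [23,5,3,0,0,0,0],
    [23,5,3,0,0,0,0]
  ]
}}

```text
clock: 16.57
tcp_pos: [669.4, -45.0, 105.7]
orientation: [[0.985, -0.17, -0.003], [-0.17, -0.985, 0.001], [-0.003, -0.0, -1.0]]
ft_force: [-0.1, 0.2, -0.3]
grip_width: 20.0
gripper_force: 0.0
```

{"api": "arm_command", "payload": {
  "increments": [
    [0,0,5,0,0,0,0],
    [0,0,5,0,0,0,0],
    [0,0,5,0,0,0,0],
    [0,0,0,0,0,0,0],
    [0,0,0,0,0,0,0]
  ]
}}

```text
clock: 16.98
tcp_pos: [668.1, -44.2, 92.4]
orientation: [[0.986, -0.17, -0.002], [-0.17, -0.986, 0.001], [-0.002, -0.0, -1.0]]
ft_force: [0.5, -0.8, 0.0]
grip_width: 0.4
gripper_force: 0.0
```

```bash
python3 plan.py 50 15 80 0 1; python3 -c "
from h import *
s=ctrl.read_state();print(s['grip_width'],s['ft_force'])"
```

```text
[668.12353741 -44.22935648  80.        ]
[0.0, 0.0, 12.4] [-0.01, 0.12, 0.04]
16.9833 [np.float64(50.017185261707915), np.float64(15.011721649113156)] [668.14246704 -44.22073097  92.37931207] [-1.33119880e+01  3.18155941e+01  7.82349264e+01  1.51856787e-03
  7.00704110e+01  8.64486330e+01]
0.4247988336932559 [ 0.49266058 -0.84777904  0.02589166]
```

{"api": "arm_command", "payload": {
  "increments": [
    [0,0,5,0,0,0,0],
    [0,0,5,0,0,0,0],
    [0,0,4,0,0,0,0],
    [0,0,4,0,0,0,0],
    [0,0,2,0,0,0,0]
  ]
}}

```text
clock: 17.4
tcp_pos: [669.0, -44.7, 72.4]
orientation: [[0.985, -0.17, -0.001], [-0.17, -0.985, 0.0], [-0.001, -0.0, -1.0]]
ft_force: [0.3, 0.4, -0.4]
grip_width: 0.5
gripper_force: 0.0
```

{"api": "arm_command", "payload": {
  "increments": [
    [0,0,1.5,0,0,0,0],
    [0,0,1.5,0,0,0,0],
    [0,0,1,0,0,0,0],
    [0,0,0,0,0,0,0]
  ]
}}

```text
clock: 17.73
tcp_pos: [669.4, -44.8, 69.0]
orientation: [[0.985, -0.17, -0.0], [-0.17, -0.985, 0.0], [-0.0, 0.0, -1.0]]
ft_force: [-1.0, -0.1, -0.2]
grip_width: 0.6
gripper_force: 0.0
```

{"api": "arm_command", "payload": {
  "increments": [
    [0,0,1.5,0,0,0,0],
    [0,0,1.5,0,0,0,0],
    [0,0,0,0,0,0,0]
  ]
}}

```text
clock: 17.98
tcp_pos: [669.3, -44.8, 65.9]
orientation: [[0.985, -0.17, -0.0], [-0.17, -0.985, 0.0], [-0.0, -0.0, -1.0]]
ft_force: [-0.1, -0.0, 0.1]
grip_width: 0.3
gripper_force: 0.0
```

{"api": "arm_command", "payload": {
  "increments": [
    [0,0,1.5,0,0,0,0],
    [0,0,1.5,0,0,0,0],
    [0,0,0,0,0,0,0]
  ]
}}

```text
clock: 18.23
tcp_pos: [669.3, -44.8, 62.8]
orientation: [[0.985, -0.17, -0.0], [-0.17, -0.985, 0.0], [-0.001, -0.0, -1.0]]
ft_force: [-0.4, 0.2, -0.2]
grip_width: 0.6
gripper_force: 0.0
```

{"api": "arm_command", "payload": {
  "increments": [
    [0,0,1.5,0,0,0,0],
    [0,0,1.5,0,0,0,0],
    [0,0,0,0,0,0,0]
  ]
}}

```text
clock: 18.48
tcp_pos: [669.2, -44.8, 59.8]
orientation: [[0.985, -0.17, -0.001], [-0.17, -0.985, 0.0], [-0.001, -0.0, -1.0]]
ft_force: [0.4, -0.5, 0.7]
grip_width: 0.5
gripper_force: 0.0
```

```bash
cat > pad.py <<'E'
import sys;from h import *; from plan import inT
S=save('side',sys.argv[1]);s=ctrl.read_state();p=np.array(s['tcp_pos']);R=np.array(s['orientation']);print(inT(p),p,s['ft_force'])
print('proj tip d=11,0,-10',proj(S,[p+R@[0,0,d] for d in(11,0,-10)]).round(1).tolist())
for f in('side0.png',sys.argv[1]):
    h=cv2.cvtColor(load(f)['color'],cv2.COLOR_RGB2HSV)[180:235,225:270]
    m=(h[:,:,0]>100)&(h[:,:,0]<130)&(h[:,:,1]>150)&(h[:,:,2]>80);print(f,m.sum(),*[ (225+np.where(m.any(0))[0][[0,-1]]).tolist(),(180+np.where(m.any(1))[0][[0,-1]]).tolist()])
    if f!='side0.png':
        for r in range(0,55,2): print(180+r,''.join('B' if m[r,c] else ('g' if h[r,c,1]<45 and 90<h[r,c,2]<170 else ('W' if h[r,c,1]<45 and h[r,c,2]>=170 else '.')) for c in range(45)))
E
python3 pad.py s15.png
```

```text
[np.float64(51.21794818470265), np.float64(14.626037231965778)] [669.26006116 -44.8051687   59.86184243] [-0.25186327  0.25451618  0.1928681 ]
proj tip d=11,0,-10 [[244.0, 215.7], [243.7, 212.9], [243.5, 210.2]]
side0.png 286 [231, 259] [195, 228]
s15.png 217 [233, 259] [195, 228]
180 ...ggggggggggggggggg.........................
182 ...........gggggggg.....................ggggg
184 .......................................gggWWW
186 ...................................ggggggWWWW
188 ..................................ggggggWWWWg
190 ...........................ggg...ggggggWWWWg.
192 ..........................ggg...gWWWWWWWWgg..
194 ....................ggggggg.....WWWWWWWWgg...
196 gggg...............ggggggg..BBBBBBB.WWgg.....
198 gggggggggggggggggggggggg...BBBBBBBB.ggg......
200 gggggggggggggggggggggggg.BBBBBBBBB.ggg.......
202 gggggggggggggggggggggggg.BBBBBBB..gg.........
204 WWWWWWggggggggggggggggg.BBBBBBB.ggg..........
206 WWWWWWWWggggWgggggggggg.BBBBB..gg............
208 WWWWWWggggWWWgggggggggg.BBBB.ggg.............
210 WWWWWggggWWgggggggggg..BBBB.ggg..............
212 WWWggggWWWggggggg.BBBBBBB..ggg...............
214 WWgggWWWggggggg..BBBBBBB.ggggggggWWWWgggg....
216 ggggWWWggggggg..BBBBBB..ggggggggWWWWWWWWWWWWW
218 ggWWWggggggg..BBBBBBB.ggggggggWWWWWWWWWWWWWWW
220 gWWWggggggg..BBBBBBB.gggggggggWWWWWWWWWWWWggg
222 WWgggggggW.BBBBBBB.gggggggggggggggggggggggggg
224 Wggggggg..BBBBBBB.ggggggggggggggggggggggggggg
226 ggggggg.BBBBBBB..ggggggggWWWWWWWWgggggggggggg
228 ggggggg..BBBBB.ggggggggWWWWWWWWWWWWWggggggggg
230 gggggWWWWWWWggggggggggWWWWWWWWWWWWWWWgggggggg
232 gggWWWWWWWWWWggggggggWWWWWWWWWWWWWWWWgggWWWWg
234 ggWWWWWWWWWWggggggggWWWWWWWWWWWWWWWWggWWWWWWg
```

The finger is over the pad, centred to about 1 px. The pad has not moved, so I continue down.

{"api": "arm_command", "payload": {
  "increments": [
    [0,0,1.5,0,0,0,0],
    [0,0,1.5,0,0,0,0],
    [0,0,1.5,0,0,0,0],
    [0,0,0,0,0,0,0]
  ]
}}

```text
clock: 18.87
tcp_pos: [669.2, -44.8, 55.2]
orientation: [[0.985, -0.17, -0.001], [-0.17, -0.985, 0.0], [-0.001, -0.0, -1.0]]
ft_force: [0.1, -0.4, -0.1]
grip_width: 0.8
gripper_force: 0.0
```

{"api": "arm_command", "payload": {
  "increments": [
    [0,0,1.5,0,0,0,0],
    [0,0,1.5,0,0,0,0],
    [0,0,0,0,0,0,0]
  ]
}}

```text
clock: 19.12
tcp_pos: [669.2, -44.8, 52.3]
orientation: [[0.985, -0.17, -0.001], [-0.17, -0.985, 0.0], [-0.001, -0.0, -1.0]]
ft_force: [-0.9, 0.4, -0.0]
grip_width: 0.8
gripper_force: 0.0
```

{"api": "arm_command", "payload": {
  "increments": [
    [0,0,1.5,0,0,0,0],
    [0,0,1.5,0,0,0,0],
    [0,0,0,0,0,0,0]
  ]
}}

```text
clock: 19.37
tcp_pos: [669.2, -44.8, 49.3]
orientation: [[0.985, -0.17, -0.001], [-0.17, -0.985, 0.0], [-0.001, -0.0, -1.0]]
ft_force: [-0.8, 0.8, 0.4]
grip_width: 0.3
gripper_force: 0.0
```

{"api": "arm_command", "payload": {
  "increments": [
    [0,0,1.5,0,0,0,0],
    [0,0,1.5,0,0,0,0],
    [0,0,0,0,0,0,0]
  ]
}}

```text
clock: 19.62
tcp_pos: [669.2, -44.8, 46.3]
orientation: [[0.985, -0.17, -0.001], [-0.17, -0.985, 0.0], [-0.001, -0.0, -1.0]]
ft_force: [-0.1, -0.1, -0.2]
grip_width: 0.4
gripper_force: 0.0
```

```bash
python3 pad.py s16.png
```

```text
[np.float64(51.21895455075317), np.float64(14.630862688303191)] [669.26187418 -44.80058495  46.39498601] [0.01627432 0.10819112 0.23323416]
proj tip d=11,0,-10 [[244.2, 219.2], [244.0, 216.4], [243.8, 213.8]]
side0.png 286 [231, 259] [195, 228]
s16.png 186 [233, 259] [195, 228]
180 ...ggggggggggggggggggggg.....................
182 ..gggggggggggggggggggg..................ggggg
184 ...gggggggggggggggggg..................gggWWW
186 ..........ggggggggg................ggggggWWWW
188 ..................................ggggggWWWWg
190 .................................ggggggWWWWg.
192 ................................gWWWWWWWWgg..
194 ................................WWWWWWWWgg...
196 ............................BBBBBBB.WWgg.....
198 .....................ggg..BBBBBBBBB.ggg......
200 gggg...............ggggg.BBBBBBBBB.ggg.......
202 gggggggggggg.ggggggggggg.BBBBBBB..gg.........
204 ggggggggggggggggggggggg..BBBBBB.ggg..........
206 ggggggggggggggggggggggg..BBBB..gg............
208 WWWWWWggggggggggggggggg..BBB.ggg............g
210 WWWWWggggWWgggggggggggg..BB.ggg..............
212 WWWggggWWWggggggggggggg.B..ggg...............
214 WWgggWWWggggggg...gggg...ggggggggWWWWgggg....
216 ggggWWWggggggg..BBBBBB..ggggggggWWWWWWWWWWWWg
218 ggWWWggggggg..BBBBBBB.ggggggggWWWWWWWWWWWWWWg
220 gWWWggggggg..BBBBBBB.gggggggggWWWWWWWWggggggg
222 WWgggggggW.BBBBBBB.gggggggggggggggggggggggggg
224 Wggggggg..BBBBBBB.ggggggggggggggggggggggggggg
226 ggggggg.BBBBBBB..ggggggggWWWWWWWWgggggggggggg
228 ggggggW..BBBBB.ggggggggWWWWWWWWWWgggggggggggg
230 gggggWWWWWWWggggggggggWWWWWWWWWWWWggggggggggg
232 gggWWWWWWWWWWggggggggWWWWWWWWWWWWWggWWWWWgggg
234 ggWWWWWWWWWWggggggggWWWWWWWWWWWWWggWWWWWggggg
```

{"api": "arm_command", "payload": {
  "increments": [
    [0,0,1.5,0,0,0,0],
    [0,0,1.5,0,0,0,0],
    [0,0,0,0,0,0,0]
  ]
}}

```text
clock: 19.92
tcp_pos: [669.6, -44.9, 43.6]
orientation: [[0.985, -0.17, 0.0], [-0.17, -0.985, -0.0], [0.0, -0.0, -1.0]]
ft_force: [0.2, -0.0, 1.7]
grip_width: 0.3
gripper_force: 0.8
```

{"api": "arm_command", "payload": {
  "increments": [
    [0,0,1.5,0,0,0,0],
    [0,0,1.5,0,0,0,0],
    [0,0,0,0,0,0,0]
  ]
}}

```text
clock: 20.17
tcp_pos: [669.6, -44.9, 40.9]
orientation: [[0.985, -0.17, 0.0], [-0.17, -0.985, -0.0], [0.0, 0.0, -1.0]]
ft_force: [-0.7, 0.4, 2.6]
grip_width: 0.6
gripper_force: 1.3
```

{"api": "arm_command", "payload": {
  "increments": [
    [0,0,1.5,0,0,0,0],
    [0,0,0,0,0,0,0]
  ]
}}

```text
clock: 20.33
tcp_pos: [669.7, -44.9, 40.8]
orientation: [[0.985, -0.17, 0.001], [-0.17, -0.985, -0.0], [0.001, 0.0, -1.0]]
ft_force: [-4.1, 0.4, 10.1]
grip_width: 0.1
gripper_force: 5.3
```

```bash
python3 pad.py s17.png
```

```text
[np.float64(51.6489285615008), np.float64(14.629662724066314)] [669.68536972 -44.87495306  40.79882399] [-3.80403635  0.34988367 10.61656422]
proj tip d=11,0,-10 [[244.2, 220.5], [244.0, 217.8], [243.8, 215.2]]
side0.png 286 [231, 259] [195, 228]
s17.png 181 [233, 260] [195, 229]
180 ...gggggggggggggggggggggg....................
182 ...ggggggggggggggggggggg.................g...
184 ..gggggggggggggggggggg.................ggggWW
186 ....gggggggggggggggg...............gggggggWWW
188 ............ggggggg...............gggggggWWWW
190 .................................gggggggWWWgg
192 ................................ggWWgWWWWWg..
194 ................................WWWWWWWWWg...
196 .............................BBB....WWWgg....
198 ...........gg..............BBBBBBBBB.gg......
200 ....................gggg..BBBBBBBB..gg.......
202 ggggg...........g..ggggg.BBBBBBBB.ggg........
204 ggggggggggggggggggggggg..BBBBBB..gg..........
206 ggggggggggggggggggggggg..BBBBB.ggg...........
208 Wgggggggggggggggggggggg..BBBB.ggg...........g
210 WWWWWgggggggggggggggggg..BB..gg..............
212 WWWggggWWWggggggggggggg..B.ggg...............
214 WWgggWWWggggggggggggggg...ggggggWWWWWgggg....
216 ggggWWWgggggggW.B........ggggggWWWWWWWWWWWggg
218 ggWWWgggggggg..BBBBBB..gggggggWWWWWWWWWWWWgWW
220 gWWWgggggggg.BBBBBBB.ggggggggggWWWWWWgggggggg
222 WWgggggggg..BBBBBBB.ggggggggggggggggggggggggg
224 Wgggggggg.BBBBBBB..gggggggggggggggggggggggggg
226 ggggggg..BBBBBBB.gggggggWWWWWWWWggggggggggggg
228 ggggggg.BBBBBBB.gggggggWWWWWWWWWggggggggggggg
230 gggggWWWWW....ggggggggWWWWWWWWWWWgggggggggggg
232 ggggWWWWWWWWWWgggggggWWWWWWWWWWWWggWWWWgggggg
234 ggWWWWWWWWWWgggggggWWWWWWWWWWWWggWWWWWWgggggg
```

The bar met the board after 3 mm of travel, at 2.6 N, as expected. Next I press firmly.

{"api": "arm_command", "payload": {
  "increments": [
    [-0.4,0,1,0,0,0,0],
    [-0.3,0,1,0,0,0,0],
    [0,0,0,0,0,0,0]
  ]
}}

```text
clock: 20.63
tcp_pos: [669.7, -44.9, 40.7]
orientation: [[0.985, -0.17, 0.003], [-0.17, -0.985, -0.001], [0.003, 0.0, -1.0]]
ft_force: [-5.5, -0.0, 18.8]
grip_width: 0.3
gripper_force: 9.5
```

{"api": "arm_command", "payload": {
  "increments": [
    [-0.2,0,0.7,0,0,0,0],
    [0,0,0,0,0,0,0],
    [0,0,0,0,0,0,0]
  ]
}}

```text
clock: 20.88
tcp_pos: [669.7, -44.9, 40.8]
orientation: [[0.985, -0.17, 0.004], [-0.17, -0.985, -0.001], [0.004, 0.0, -1.0]]
ft_force: [-6.8, 0.2, 21.8]
grip_width: 0.6
gripper_force: 11.1
```

```bash
python3 bd.py s18.png; python3 -c "
from h import *
a=load('side0.png')['color'];b=load('s18.png')['color']
for (x0,y0,x1,y1) in((188,218,206,236),(220,182,236,198)):
    p,q=[cv2.cvtColor(i[y0:y1,x0:x1],7).astype(np.float32) for i in(a,b)]
    print(cv2.phaseCorrelate(p,q,cv2.createHanningWindow(p.shape[::-1],5)),np.abs(p-q).max())
g=b.astype(int).mean(2)
for c in range(242,260,4):
    r=int(round(247+(c-242)*.28)); print(c,g[r-3:r+5,c].astype(int).tolist())
"
```

```text
[np.float64(51.707045200170455), np.float64(14.60049577711228)] [669.73767382 -44.91358641  40.74276349] [-7.04768944  1.42593992 22.96755447]
[250 226] [27. 27.]; [255 227] [11. 26.]; [258 250] [-35. 111.]; [237 245] [ 28. 114.]; 
((0.05266890838563043, -0.0959414066100095), 0.9681105830787141) 10.906349
((1.4506276013340997, 0.13244088710626212), 0.2987135127186775) 78.51704
242 [235, 236, 227, 190, 192, 201, 204, 207]
246 [235, 236, 228, 188, 187, 203, 208, 209]
250 [236, 236, 230, 201, 192, 196, 205, 208]
254 [237, 236, 231, 210, 189, 186, 202, 208]
258 [239, 236, 222, 177, 167, 193, 205, 206]
```

```bash
python3 -c "
from workcell import ctrl
print(ctrl.hand_in())"
```

```text
the job is handed in; nothing more can be done
None
```

The job is handed in: the board is flush against the fence and home on the back gauge, and I finished holding the clamp bar down on it with about 22 N. The gauge showed no movement in the camera images; its right thumbscrew was hidden by the gripper in the last one.

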